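Knock home the spring pins of a workshop jig

TASK

Clear the wooden off-cut out of the pin jig and stand it upright in the small red tray. Then pick up the mallet and, with brisk blows of its head and never with the gripper, knock first the blue-capped and after it the green-capped spring pin fully home, leaving the yellow pin as it is. Lay the mallet back on its rest as you found it, and leave everything else on the bench where it stands.

Things in the scene. Friction and masses are not known exactly. Their poses are not given: they have to be found in the camera images.
- jig: fixed pin jig: aluminium base plate 150 (own x) x 240 (own y) x 15 tall; origin at the centre of its underside, own x away from the robot at yaw 0. Three pin stations in a row at x = 0, y = -75, 0, +75, in any order. At its back, x = +60, y = -37.5 and +37.5, two round columns (radius 6, black knobs of radius 10 on top), tops 125 above the bench
- blue_pin (a joint): the blue-capped spring pin, upright in a grey station block 36 x 36 x 30 tall on the jig base (block top 45 above the bench); it must be knocked home first. Value in m: 0 = fully up (cap's underside 16 mm above the block), 0.016 = fully home (cap on the block). It stays where it is left; takes about 10 N to move down
- blue_top (a point): centre of the top of the blue cap (cap radius 10, 5 thick); 66 above the bench when the pin is fully up, 50 when home
- green_pin (a joint): the green-capped spring pin, upright in a grey station block 36 x 36 x 30 tall on the jig base (block top 45 above the bench); it must be knocked home second. Value in m: 0 = fully up (cap's underside 16 mm above the block), 0.016 = fully home (cap on the block). It stays where it is left; takes about 10 N to move down
- green_top (a point): centre of the top of the green cap (cap radius 10, 5 thick); 66 above the bench when the pin is fully up, 50 when home
- yellow_pin (a joint): the yellow-capped spring pin, upright in a grey station block 36 x 36 x 30 tall on the jig base (block top 45 above the bench); it is the release pin and must be left alone. Value in m: 0 = fully up (cap's underside 16 mm above the block), 0.016 = fully home (cap on the block). It stays where it is left; takes about 10 N to move down
- yellow_top (a point): centre of the top of the yellow cap (cap radius 10, 5 thick); 66 above the bench when the pin is fully up, 50 when home
- offcut: brown wooden off-cut, a block 36 (own x) x 34 (own y) x 80 tall, 60 g, standing on the jig base between two stations (2.5 mm clear of each), its axes parallel to the jig's; origin at the centre of its underside, own z up. It stands in the way of the mallet head
- mallet: mallet, 0.4 kg: upright round head of radius 22, 70 tall (orange, white faces), standing on its lower face; level wooden handle 18 wide, 22 tall along own -x to x = -205, its axis 35 above the lower face. Origin at the centre of the lower (striking) face, own x from handle to head, own z up. Centre of mass about 30 from the head's axis, along the handle
- mallet_grip (a point): a good place to grip the mallet: on the handle's axis, 55 from the head's axis
- rest: fixed plywood mallet rest: base 250 (own x) x 70 (own y) x 12 tall, origin at the centre of its underside. At rest the mallet's axes lie along the rest's, its head stands on the base with its origin at (+90, 0, 12), its handle lies in a fork at x = -85 (bottom 36 above the bench, two prongs rising to 52, gap 30)
- tray: small red tray fixed to the bench, 200 (own x) x 170 (own y) x 45 tall, walls 4, floor 4; origin at the centre of its underside. Its half at -x (own frame) is empty
- glue: bystander: white glue bottle, radius 27, 150 tall; origin at the centre of its underside
- jar: bystander: amber glass jar with a black cap, radius 32, 85 tall; origin at the centre of its underside
- driver: bystander: screwdriver with a blue handle, 150 long, lying flat; its own x axis runs along it
- tape: bystander: green ring-shaped roll of tape lying flat, radius 42, 25 tall; origin at the centre of its underside
- sponge: bystander: yellow sanding sponge, 70 x 100 x 26 tall; origin at the centre of its underside
- pot: bystander: empty grey open pot, radius 38, 95 tall; origin at the centre of its underside
- sander: bystander: cork sanding block, 60 x 110 x 40 tall; origin at the centre of its underside
- weight: bystander: brass weight, an upright cylinder of radius 18, 45 tall, standing on the red tray's floor near the corner at +x, +y in the tray's frame (about 55, 50); origin at the centre of its underside

How it is judged:
On the way, in this order (a step that is already met when the one before it is completed fails the run):
1. the off-cut stands upright in the red tray, let go (x of offcut in the frame of tray between -0.085 and 0.085 m and y of offcut in the frame of tray between -0.07 and 0.07 m and z of offcut in the frame of tray below 0.009 m and angle between offcut's own z axis and vertical below 0.1 rad and linear speed of offcut below 0.02 m/s and contact force between the fingers and offcut below 0.1 N), for 0.2 s.
2. the blue pin is moving down at more than 30 mm/s under the mallet (a blow, not a slow push) (velocity of joint blue_pin above 0.03 m/s and contact force between mallet and blue_pin above 0.5 N).
3. the blue pin is home (gap under its cap less than 1.8 mm) (value of joint blue_pin above 0.0142 m), for 0.2 s.
4. the green pin is moving down at more than 30 mm/s under the mallet (a blow, not a slow push) (velocity of joint green_pin above 0.03 m/s and contact force between mallet and green_pin above 0.5 N).
5. the green pin is home (gap under its cap less than 1.8 mm) (value of joint green_pin above 0.0142 m), for 0.2 s.
At the end, for the whole second after the job is handed in: Blue and green pins home (under 1.8 mm of gap), yellow within 2 mm of its start; off-cut upright (0.1 rad) on the red tray's floor; mallet still on its rest, head on the base within 25 mm along and 15 mm across of its place, level (0.1 rad), handle in the fork (0.15 rad) (x of offcut in the frame of tray between -0.085 and 0.085 m and y of offcut in the frame of tray between -0.07 and 0.07 m and z of offcut in the frame of tray below 0.009 m and angle between each of offcut, mallet's own z axis and vertical below 0.1 rad and linear speed of each of offcut, mallet below 0.02 m/s and x of mallet in the frame of rest between 0.065 and 0.115 m and y of mallet in the frame of rest between -0.015 and 0.015 m and z of mallet in the frame of rest below 0.018 m and angle between the x axis of mallet and the x axis of rest, either way round below 0.15 rad and value of joint each of blue_pin, green_pin above 0.0142 m and distance of yellow_top from where it was at the start of the episode below 0.002 m); the robot touches nothing.
It fails at once if the yellow pin is pushed by more than 2 mm (distance of yellow_top from where it was at the start of the episode above 0.002 m).
It fails at once if the gripper presses on the blue or green pin (contact force between any of the arm, the fingers and blue_pin above 1 N or contact force between any of the arm, the fingers and green_pin above 1 N).
It fails at once if a bystander is moved by more than 25 mm (distance of any of glue, jar, driver, tape, sponge, pot, sander, weight from where it was at the start of the episode above 0.025 m).
It also fails if it takes over 64 s, if anything falls off the work surface, if the arm or the gripper's body presses on something with over 40 N, if the wrist force passes 120 N, or if a joint passes its speed limit or range.

ROBOT

A 7-joint arm with a two-finger parallel gripper is mounted at the origin on the work surface. World frame = base frame: x ahead of the robot, y to its left, z up, the work surface at z = 0. Lengths are in m, angles in rad, forces in N, time in s.
With the tool pointing down it reaches from about 0.35 to 0.9 m from the base axis. Payload 19.9 kg.
Tool frame: the origin (TCP) lies on the centre line of the jaws, within the pads' length; the fingertips stand 8 mm ahead of it and the grasp point (between the pads) lies 11 mm behind it; z points along the fingers, y is the line along which they close (so a half turn about z gives the same grasp; the last joint's range is limited). The gripper opens to 94 mm and grips with 3 to 60 N. Pads are 16 mm wide; open, the fingers measure 119 mm over their backs; the gripper's body (75 mm by 177 mm) begins 78 mm behind the grasp point.
Start: joints at [1.284, 0.417, -0.01, 1.614, 0.005, 1.111, -0.053], TCP at [0.151, -0.606, 0.213] pointing down, gripper open.
Joint ranges: [-2.81, 2.81], [-0.39, 2.02], [-1.27, 1.25], [0.06, 2.57], [-1.19, 4.33], [0.19, 2], [-2.82, 2.82]. Speed limits (rad/s): [1.89, 1.89, 2.39, 2.39, 3.01, 3.01, 3.01].

INTERFACE

Orientations are given as a rotation vector (axis times angle).
In Python, from workcell import status, optics, job gives the robot as it stands. The module is installed in compiled form; this text tells all that it offers.
- The arm moves only by the tool move_arm, never from a script. Its argument "plan" is a list of rows, each an object of numbers: "gripper": the closure, from 0 (fully open) to 1 (shut); "dx", "dy", "dz": the shift along the tool's x, y, z in cm; "ax", "ay", "az": the turn, a rotation vector about the tool's x, y, z in degrees. A call has 1 to 12 rows; each row shifts and turns the commanded pose from where the row before left it, along the tool's axes as they then stand; what a row does not reach is not made up. A row lasts 1/10 s, in which the tool goes at most 50 mm and 8.59 degrees, less where a joint would pass 70% of its speed; a pose out of reach is approached as far as the arm can. A call with a gripper value outside its range is refused whole. The fingers move at their own pace and stop on an object; the grip force is fixed at half the most. Time passes only in rows, so rows that do not move let the fingers close. It gives the time, the measured TCP pose, the force, the opening and the grip force at its end, in the units of the state.
- status.state(): the state, without advancing time (a new reading comes with each control period).
- optics.camera(name): name is "scene" or "top" or "wrist"; returns the picture (480x640x3 uint8, blue, green, red); there is no depth.
- optics.camera_info(name): a dict with "intrinsics" (3x3 intrinsics, pixels), "k1" (the pictures are not rectified: a ray, as slopes to the right and down, at radius r is drawn at 1 + k1 r^2 times it, then the intrinsics apply), "camera_from_world" (4x4, takes a point from world to camera coordinates); the wrist camera has in their place "mount" (4x4, takes a point from camera to tool coordinates, whose origin is the TCP and whose axes are the flange's). Camera axes: x right, y up, looking along -z (the intrinsics and any distortion apply to the point x, -y, -z); pixel columns grow to the right and rows downward; lengths in m; the calibration is good to about 2 mm. A picture is of the moment at which its call begins: read the wrist's pose just before it. camera_info takes no time and is no camera call.
- job.job_done(): hands the job in; it is judged then, once.
Trained networks look in the newest picture that a camera, given by its name, has taken for a name from the list of things; names that differ only in an ending like _2 or _b are one class to them, and where a whole thing is asked for, a point or a joint stands for the part that bears it (a point fixed in the world has none). Each returns a list of dicts, best first, with "conf" (0 to 1); they miss things now and then, are a little off and sometimes report something else, mostly with a low value. They report only what shows in the picture. A call takes as long as a camera call.
- optics.recognise(camera, query): "position" ([x, y, z] in m, in world coordinates, good to about 4 mm: the middle of the surface that is visible of it).
The state is a dict: "clock": time; "qpos": joint angles; "qvel": joint speeds; "joint_efforts": joint torques, N m; "position": TCP position; "tool_rot": TCP orientation; "wrist_force": force on the tool from outside, world axes, zero at the start; "wrist_torque": the same for the moment, N m; "finger_gap": opening from 0.0 (shut) to 1.0 (fully open); "grasp_force": force on a finger pad.
Only numpy, scipy, OpenCV 4.12 (cv2) and the standard library are available. Lean on these libraries where they do the work, as an engineer would, in place of code of your own. Each camera call takes 0.05 s, during which the arm holds its last target. There are 200 camera calls.

## Working session

There is one attempt and no reset: what is moved stays moved. The work goes in short steps, Python scripts to look and compute and a tool call to move; the robot and the scene stay as the last step left them, time stands still between calls to the robot, and variables do not carry over. Pictures are saved under pics/ and viewed, at most 10 in all, crops included, and the job is handed in when it is done.

Besides the shell and the picture viewer there is one more tool, called after "Emit:" by a JSON object that holds its "method" and its "body", one argument or row to a line. move_arm: Moves the arm, as the interface text tells. Its arguments: {"type":"object","properties":{"plan":{"type":"array","items":{"type":"object","properties":{"gripper":{"type":"number"},"dx":{"type":"number"},"dy":{"type":"number"},"dz":{"type":"number"},"ax":{"type":"number"},"ay":{"type":"number"},"az":{"type":"number"}}}}},"required":["plan"]}

```bash
mkdir -p pics; python3 - <<'E'
from workcell import status, optics
import cv2, numpy as np
s=status.state(); print({k:np.round(v,3).tolist() for k,v in s.items()})
for c in ("scene","top"):
    cv2.imwrite(f"pics/{c}0.png",optics.camera(c))
    i=optics.camera_info(c); print(c,np.round(i["intrinsics"],1).tolist(),i["k1"],np.round(i["camera_from_world"],3).tolist())
    for q in "jig blue_top green_top yellow_top offcut mallet mallet_grip rest tray weight glue jar driver tape sponge pot sander".split():
        print(c,q,[(np.round(r["position"],3).tolist(),round(r["conf"],2)) for r in optics.recognise(c,q)[:2]])
print(optics.camera_info("wrist"))
E
```

```text
{'clock': 0.0, 'qpos': [1.285, 0.418, -0.01, 1.614, 0.005, 1.111, -0.053], 'qvel': [-0.001, -0.001, 0.001, 0.0, -0.0, -0.002, -0.0], 'joint_efforts': [-0.0, -85.126, 0.638, -42.599, -0.049, 0.019, 0.0], 'position': [0.151, -0.606, 0.213], 'tool_rot': [-3.117, -0.383, 0.0], 'wrist_force': [-0.151, -0.564, -0.175], 'wrist_torque': [0.066, 0.026, 0.015], 'grasp_force': 0.0, 'finger_gap': 1.001}
scene [[505.5, 0.0, 323.8], [0.0, 505.5, 241.7], [0.0, 0.0, 1.0]] 0.013782359442238714 [[-0.621, 0.784, -0.003, 0.335], [-0.483, -0.379, 0.789, 0.219], [0.617, 0.492, 0.614, -1.604], [0.0, 0.0, 0.0, 1.0]]
scene jig [([0.616, 0.051, 0.015], 0.62), ([0.468, 0.372, 0.012], 0.33)]
scene blue_top []
scene green_top [([0.393, 0.11, 0.053], 0.47), ([0.769, 0.093, 0.028], 0.17)]
scene yellow_top []
scene offcut [([0.571, 0.073, 0.071], 0.84)]
scene mallet [([0.548, 0.362, 0.061], 0.69)]
scene mallet_grip [([0.548, 0.357, 0.059], 0.56)]
scene rest [([0.472, 0.374, 0.011], 0.91)]
scene tray [([0.444, -0.356, 0.016], 0.86)]
scene weight [([0.52, -0.311, 0.051], 0.71)]
scene glue [([0.398, -0.137, 0.076], 0.
[... 1425 characters left out ...]
, -0.032, 0.026], 0.69)]
top sponge [([0.759, 0.084, 0.023], 0.96), ([0.548, 0.062, 0.094], 0.7)]
top pot []
top sander [([0.718, 0.242, 0.044], 0.92)]
{'intrinsics': array([[418.53764359,   0.        , 314.39260646],
       [  0.        , 418.53764359, 251.81274542],
       [  0.        ,   0.        ,   1.        ]]), 'k1': -0.09161044716393159, 'mount': array([[-1.02438729e-03,  9.70369169e-01,  2.41624972e-01,
         6.98509534e-02],
       [ 9.99999445e-01,  9.34755286e-04,  4.85583133e-04,
         4.20788724e-04],
       [ 2.45334681e-04,  2.41625335e-01, -9.70369588e-01,
        -1.70954286e-01],
       [ 0.00000000e+00,  0.00000000e+00,  0.00000000e+00,
         1.00000000e+00]])}
```

View pics/top0.png

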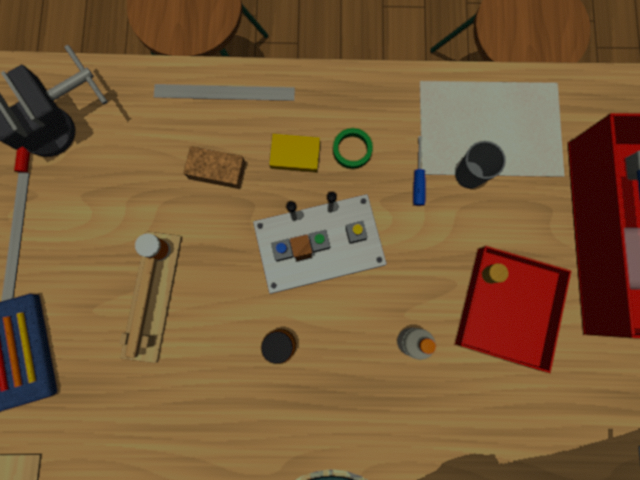

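View pics/scene0.png

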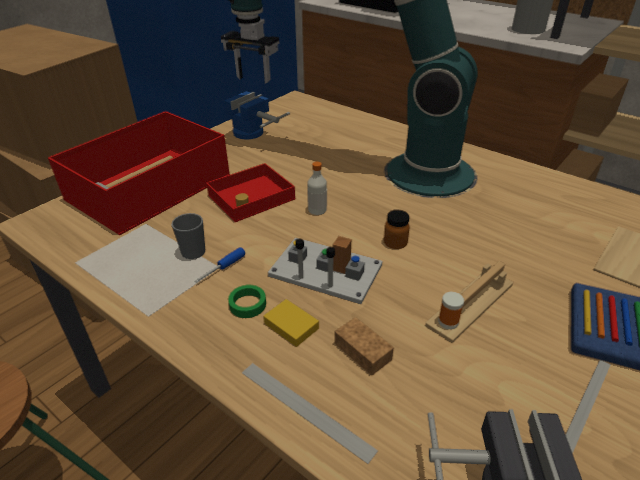

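The top view shows the jig with blue at (282,248), the off-cut (302,246), green (320,239) and yellow (357,229). The columns are at (292,207) and (332,197). The mallet head is at (148,245) with its handle running down to about (133,350), and the tray's empty half is at about (505,330). Next I'll fit poses from colour blobs.

```bash
cat > h.py <<'E'
import numpy as np, cv2
from scipy.spatial.transform import Rotation as R
from workcell import status, optics
def cam(name,st=None):
    i=optics.camera_info(name)
    if "mount" in i:
        T=np.eye(4); T[:3,:3]=R.from_rotvec(st["tool_rot"]).as_matrix(); T[:3,3]=st["position"]
        W=T@i["mount"]
    else: W=np.linalg.inv(i["camera_from_world"])
    return i["intrinsics"],i["k1"],W
def p2w(c,px,z):
    """pixels (n,2) to world on the plane at height z"""
    K,k1,W=c; px=np.atleast_2d(np.float64(px))
    s=cv2.undistortPoints(px[:,None],K,np.array([k1,0,0,0.]))[:,0]
    d=np.c_[s[:,0],-s[:,1],-np.ones(len(s))]@W[:3,:3].T
    return W[:3,3]+d*((z-W[2,3])/d[:,2])[:,None]
def w2p(c,P):
    K,k1,W=c; p=(np.atleast_2d(P)-W[:3,3])@W[:3,:3]
    s=np.c_[p[:,0]/-p[:,2],-p[:,1]/-p[:,2]]; s=s*(1+k1*(s**2).sum(1,keepdims=True))
    return s*[K[0,0],K[1,1]]+K[:2,2]
def blob(img,hlo,hhi,smin,vmin,roi):
    """mask and largest contour within roi=(x0,y0,x1,y1)"""
    x0,y0,x1,y1=roi; h=cv2.cvtColor(img[y0:y1,x0:x1],cv2.COLOR_BGR2HSV)
    m=cv2.inRange(h,(hlo,smin,vmin),(hhi,255,255))
    cs,_=cv2.findContours(m,cv2.RETR_EXTERNAL,cv2.CHAIN_APPROX_NONE,offset=(x0,y0))
    k=max(cs,key=cv2.contourArea); M=cv2.moments(k)
    return np.array([M["m10"],M["m01"]])/M["m00"],k
def plan(pos,xang):
    """remaining turn about tool z (deg), then the shift (cm) in the turned tool axes, tool down; xang: world angle of tool x (rad)"""
    s=status.state(); m=R.from_rotvec(s["tool_rot"]).as_matrix()
    a=np.arctan2(m[1,0],m[0,0]); t=(xang-a+np.pi)%(2*np.pi)-np.pi
    d=np.array(pos)-s["position"]; c,n=np.cos(xang),np.sin(xang)
    print("tilt",np.round(m[:2,2],3),"az %.1f"%-np.degrees(t),"dx %.2f dy %.2f dz %.2f"%(100*(c*d[0]+n*d[1]),100*(n*d[0]-c*d[1]),-100*d[2]))
E
python3 - <<'E'
from h import *
c=cam("top"); im=cv2.imread("pics/top0.png")
for n,a in dict(blue=(100,130,120,60,(270,235,295,262)),green=(40,90,80,40,(310,228,332,250)),yellow=(20,35,120,80,(345,218,370,242))).items():
    p,k=blob(im,*a); print(n,p,cv2.contourArea(k),p2w(c,p,.066).round(4))
p,k=blob(im,5,20,120,30,(288,230,314,262)); print("off",p,cv2.contourArea(k),p2w(c,p,.095).round(4),cv2.minAreaRect(k))
h=cv2.cvtColor(im,cv2.COLOR_BGR2HSV)
m=((h[...,0]<4)|(h[...,0]>174))&(h[...,1]>150); m=m.astype(np.uint8)*255; m[:,:450]=0; m[:,572:]=0; m[:230]=0
k=max(cv2.findContours(m,cv2.RETR_EXTERNAL,2)[0],key=cv2.contourArea)
q=cv2.approxPolyDP(k,8,True)[:,0]; print("tray px",q.tolist(),p2w(c,q,.045).round(3).tolist())
crop=cv2.resize(im[225:375,110:200],None,fx=4,fy=4,interpolation=cv2.INTER_CUBIC)
crop2=cv2.resize(im[185:300,245:395],None,fx=4,fy=4,interpolation=cv2.INTER_CUBIC)
o=np.zeros((600,960,3),np.uint8); o[:600,:360]=crop; o[:460,360:960]=crop2
cv2.imwrite("pics/crops.png",cv2.resize(o,(800,500)))
E
```

```text
blue [280.81534772 247.53477218] 69.5 [[0.5525 0.1024 0.066 ]]
green [319.1536643  238.47754137] 70.5 [[0.5711 0.0304 0.066 ]]
yellow [357.33786848 228.87301587] 73.5 [[ 0.591  -0.0419  0.066 ]]
off [300.89600743 246.86025998] 359.0 [[0.55   0.0634 0.095 ]] ((301.058837890625, 247.23529052734375), (22.313274383544922, 18.91777801513672), 75.96376037597656)
tray px [[480, 249], [456, 342], [549, 371], [569, 271]] [[0.56, -0.281, 0.045], [0.383, -0.229, 0.045], [0.334, -0.398, 0.045], [0.52, -0.45, 0.045]]
```

View pics/crops.png

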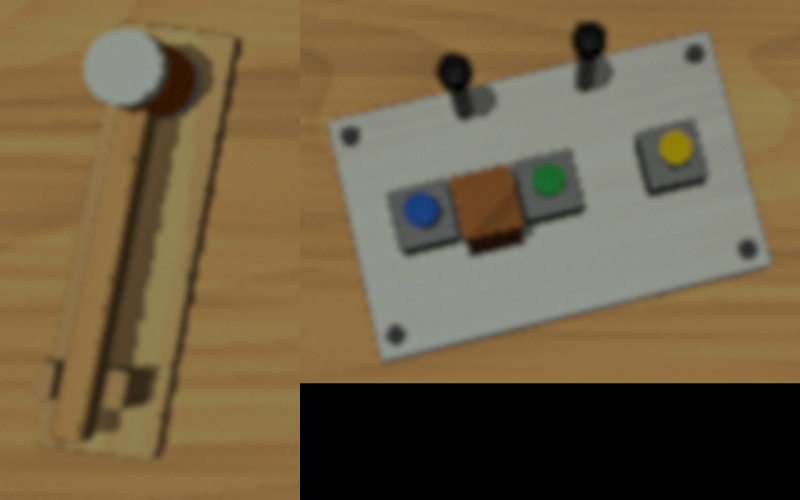

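Emit:
{"method": "move_arm", "body": {
  "plan": [
    {"az": -8.3},
    {"az": -8.3},
    {"az": -8.3},
    {"az": -8.3},
    {"az": -8.3},
    {"az": -8.3},
    {"az": -8.3},
    {"az": -8.3},
    {"az": -8.3},
    {"az": -8.3},
    {"az": -8.0}
  ]
}}

```text
invalid input at $.plan[0]: expected keys gripper, dx, dy, dz, ax, ay, az
```

```bash
python3 - <<'E'
from h import *
plan((.562,.0665,.213),1.831)
c=cam("top")
a=p2w(c,(147.2,245.1),.082)[0]; b=p2w(c,(132.5,356.4),.058)[0]; d=a-b; print("head",a,"tail",b,np.hypot(*d[:2]),"yaw",np.arctan2(d[1],d[0]))
E
```

```text
tilt [-0.  0.] az -90.9 dx 54.46 dy 56.98 dz 0.04
head [0.55043208 0.34627461 0.082     ] tail [0.34957292 0.3650719  0.058     ] 0.20173680250922546 yaw -0.09331264208407009
```

Emit:
{"method": "move_arm", "body": {
  "plan": [
    {"gripper": 0.45, "dx": 0, "dy": 0, "dz": 0, "ax": 0, "ay": 0, "az": -8.3},
    {"gripper": 0.45, "dx": 0, "dy": 0, "dz": 0, "ax": 0, "ay": 0, "az": -8.3},
    {"gripper": 0.45, "dx": 0, "dy": 0, "dz": 0, "ax": 0, "ay": 0, "az": -8.3},
    {"gripper": 0.45, "dx": 0, "dy": 0, "dz": 0, "ax": 0, "ay": 0, "az": -8.3},
    {"gripper": 0.45, "dx": 0, "dy": 0, "dz": 0, "ax": 0, "ay": 0, "az": -8.3},
    {"gripper": 0.45, "dx": 0, "dy": 0, "dz": 0, "ax": 0, "ay": 0, "az": -8.3},
    {"gripper": 0.45, "dx": 0, "dy": 0, "dz": 0, "ax": 0, "ay": 0, "az": -8.3},
    {"gripper": 0.45, "dx": 0, "dy": 0, "dz": 0, "ax": 0, "ay": 0, "az": -8.3},
    {"gripper": 0.45, "dx": 0, "dy": 0, "dz": 0, "ax": 0, "ay": 0, "az": -8.3},
    {"gripper": 0.45, "dx": 0, "dy": 0, "dz": 0, "ax": 0, "ay": 0, "az": -8.3},
    {"gripper": 0.45, "dx": 0, "dy": 0, "dz": 0, "ax": 0, "ay": 0, "az": -7.9}
  ]
}}

```text
clock: 2.9
position: [0.1514, -0.6064, 0.2134]
tool_rot: [-1.907, -2.497, -0.0]
wrist_force: [0.3, -0.3, -0.0]
finger_gap: 0.549
grasp_force: 0.0
```

Emit:
{"method": "move_arm", "body": {
  "plan": [
    {"gripper": 0.45, "dx": 3.4, "dy": 3.56, "dz": 0, "ax": 0, "ay": 0, "az": 0},
    {"gripper": 0.45, "dx": 3.4, "dy": 3.56, "dz": 0, "ax": 0, "ay": 0, "az": 0},
    {"gripper": 0.45, "dx": 3.4, "dy": 3.56, "dz": 0, "ax": 0, "ay": 0, "az": 0},
    {"gripper": 0.45, "dx": 3.4, "dy": 3.56, "dz": 0, "ax": 0, "ay": 0, "az": 0},
    {"gripper": 0.45, "dx": 3.4, "dy": 3.56, "dz": 0, "ax": 0, "ay": 0, "az": 0},
    {"gripper": 0.45, "dx": 3.4, "dy": 3.56, "dz": 0, "ax": 0, "ay": 0, "az": 0},
    {"gripper": 0.45, "dx": 3.4, "dy": 3.56, "dz": 0, "ax": 0, "ay": 0, "az": 0},
    {"gripper": 0.45, "dx": 3.4, "dy": 3.56, "dz": 0, "ax": 0, "ay": 0, "az": 0},
    {"gripper": 0.45, "dx": 3.4, "dy": 3.56, "dz": 0, "ax": 0, "ay": 0, "az": 0},
    {"gripper": 0.45, "dx": 3.4, "dy": 3.56, "dz": 0, "ax": 0, "ay": 0, "az": 0},
    {"gripper": 0.45, "dx": 3.4, "dy": 3.56, "dz": 0, "ax": 0, "ay": 0, "az": 0},
    {"gripper": 0.45, "dx": 3.4, "dy": 3.56, "dz": 0, "ax": 0, "ay": 0, "az": 0}
  ]
}}

```text
clock: 4.1
position: [0.4599, -0.1004, 0.2138]
tool_rot: [1.914, 2.49, -0.0]
wrist_force: [0.9, -1.0, 0.5]
finger_gap: 0.551
grasp_force: 0.0
```

```bash
python3 - <<'E'
from h import *
plan((.562,.0665,.213),1.831); s=status.state(); print(s["clock"],s["qpos"],s["finger_gap"])
E
```

```text
tilt [ 0.001 -0.001] az -0.0 dx 13.50 dy 14.16 dz 0.08
4.1 [ 0.79968654  0.19448205 -0.72157488  1.96484532  0.14979815  1.03413947
  0.27069923] 0.5507749051105434
```

Emit:
{"method": "move_arm", "body": {
  "plan": [
    {"gripper": 0.45, "dx": 3.4, "dy": 3.54, "dz": 0, "ax": 0, "ay": 0, "az": 0},
    {"gripper": 0.45, "dx": 3.4, "dy": 3.54, "dz": 0, "ax": 0, "ay": 0, "az": 0},
    {"gripper": 0.45, "dx": 3.4, "dy": 3.54, "dz": 0, "ax": 0, "ay": 0, "az": 0},
    {"gripper": 0.45, "dx": 3.3, "dy": 3.54, "dz": 0, "ax": 0, "ay": 0, "az": 0},
    {"gripper": 0.45, "dx": 0, "dy": 0, "dz": 0, "ax": 0, "ay": 0, "az": 0},
    {"gripper": 0.45, "dx": 0, "dy": 0, "dz": 0, "ax": 0, "ay": 0, "az": 0}
  ]
}}

```text
clock: 4.7
position: [0.5612, 0.0659, 0.2131]
tool_rot: [-1.911, -2.492, -0.0]
wrist_force: [-0.1, -0.4, -0.3]
finger_gap: 0.549
grasp_force: 0.0
```

```bash
python3 - <<'E'
from h import *
s=status.state(); im=optics.camera("wrist"); cv2.imwrite("pics/w1.png",im); np.save("w1.npy",np.r_[s["position"],s["tool_rot"]])
plan((.562,.0665,.069),1.831)
c=cam("wrist",s); P=[(.5525,.1024,.066),(.5711,.0304,.066),(.591,-.0419,.066),(.562,.0665,.095)]
print(w2p(c,P).round(1).tolist())
for q in "blue_top green_top yellow_top offcut".split():
    print(q,[(np.round(r["position"],4).tolist(),round(r["conf"],2)) for r in optics.recognise("wrist",q)[:2]])
E
```

```text
tilt [-0.001 -0.   ] az 0.0 dx 0.16 dy 0.14 dz 14.42
[[315.9, 191.5], [315.0, 284.9], [315.6, 368.8], [315.9, 248.1]]
blue_top [([0.5549, 0.1046, 0.0625], 0.62), ([0.6773, -0.1659, 0.0165], 0.39)]
green_top [([0.5711, 0.03, 0.0637], 0.91)]
yellow_top [([0.5917, -0.0387, 0.0665], 0.9), ([0.5742, 0.0292, 0.061], 0.36)]
offcut [([0.5565, 0.071, 0.0958], 0.61)]
```

View pics/w1.png

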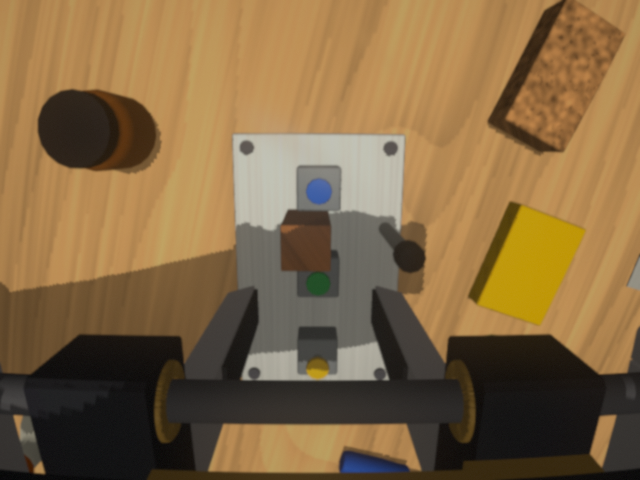

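The wrist view shows blue at (319,190), green at (318,283) and the off-cut's top centred at about (306,247). That puts the off-cut about 7 mm towards jig -x, so I'll shift the grasp.

Emit:
{"method": "move_arm", "body": {
  "plan": [
    {"gripper": 0.45, "dx": 0.15, "dy": -0.55, "dz": 2.4, "ax": 0, "ay": 0, "az": 0},
    {"gripper": 0.45, "dx": 0, "dy": 0, "dz": 4, "ax": 0, "ay": 0, "az": 0},
    {"gripper": 0.45, "dx": 0, "dy": 0, "dz": 4, "ax": 0, "ay": 0, "az": 0},
    {"gripper": 0.45, "dx": 0, "dy": 0, "dz": 3, "ax": 0, "ay": 0, "az": 0},
    {"gripper": 0.45, "dx": 0, "dy": 0, "dz": 1, "ax": 0, "ay": 0, "az": 0},
    {"gripper": 0.45, "dx": 0, "dy": 0, "dz": 0, "ax": 0, "ay": 0, "az": 0},
    {"gripper": 0.8, "dx": 0, "dy": 0, "dz": 0, "ax": 0, "ay": 0, "az": 0},
    {"gripper": 0.8, "dx": 0, "dy": 0, "dz": 0, "ax": 0, "ay": 0, "az": 0},
    {"gripper": 0.8, "dx": 0, "dy": 0, "dz": 0, "ax": 0, "ay": 0, "az": 0},
    {"gripper": 0.8, "dx": 0, "dy": 0, "dz": 0, "ax": 0, "ay": 0, "az": 0},
    {"gripper": 0.8, "dx": 0, "dy": 0, "dz": 0, "ax": 0, "ay": 0, "az": 0}
  ]
}}

```text
clock: 6.05
position: [0.5563, 0.0648, 0.0709]
tool_rot: [1.913, 2.49, 0.002]
wrist_force: [-2.2, -1.7, 9.9]
finger_gap: 0.38
grasp_force: 30.0
```

Emit:
{"method": "move_arm", "body": {
  "plan": [
    {"gripper": 0.8, "dx": 0, "dy": 0, "dz": -1, "ax": 0, "ay": 0, "az": 0},
    {"gripper": 0.8, "dx": 0, "dy": 0, "dz": -3, "ax": 0, "ay": 0, "az": 0},
    {"gripper": 0.8, "dx": 0, "dy": 0, "dz": -4, "ax": 0, "ay": 0, "az": 0},
    {"gripper": 0.8, "dx": 0, "dy": 0, "dz": -4, "ax": 0, "ay": 0, "az": 0},
    {"gripper": 0.8, "dx": 0, "dy": 0, "dz": -4, "ax": 0, "ay": 0, "az": 0},
    {"gripper": 0.8, "dx": 0, "dy": 0, "dz": -2, "ax": 0, "ay": 0, "az": 0},
    {"gripper": 0.8, "dx": 0, "dy": 0, "dz": 0, "ax": 0, "ay": 0, "az": 0}
  ]
}}

```text
clock: 6.75
position: [0.5566, 0.0653, 0.2533]
tool_rot: [1.911, 2.488, 0.005]
wrist_force: [0.6, -0.1, -0.8]
finger_gap: 0.381
grasp_force: 29.9
```

```bash
python3 - <<'E'
from h import *
plan((.406,-.3275,.25),1.831); plan((.406,-.3275,.25),-.28+np.pi/2)
cv2.imwrite("pics/w2.png",optics.camera("wrist"))
c=cam("top"); im=optics.camera("top"); cv2.imwrite("pics/t2.png",im)
for q in "blue_top green_top yellow_top offcut".split():
    print(q,[(np.round(r["position"],4).tolist(),round(r["conf"],2)) for r in optics.recognise("wrist",q)[:2]])
E
```

```text
tilt [ 0.005 -0.   ] az 0.0 dx -34.09 dy -24.66 dz 0.33
tilt [ 0.005 -0.   ] az 31.0 dx -41.91 dy -3.62 dz 0.33
blue_top [([0.5548, 0.1055, 0.0636], 0.91)]
green_top []
yellow_top [([0.5494, 0.1081, 0.0651], 0.36)]
offcut [([0.5611, 0.0739, 0.278], 0.68), ([0.5558, 0.1073, 0.0646], 0.37)]
```

View pics/w2.png

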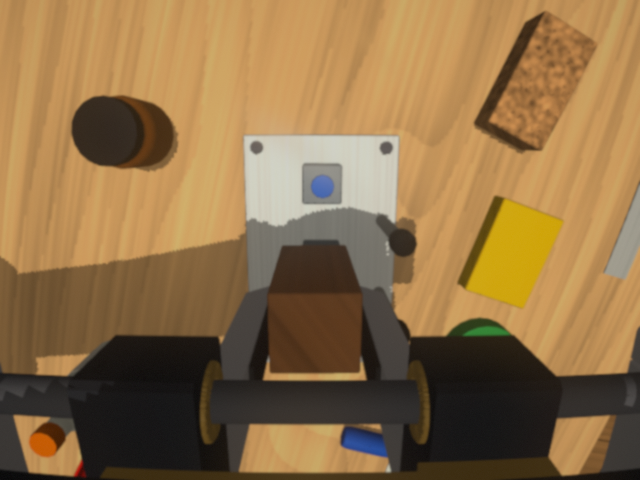

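Emit:
{"method": "move_arm", "body": {
  "plan": [
    {"gripper": 0.8, "dx": 0, "dy": 0, "dz": 0, "ax": 0, "ay": 0, "az": 7.75},
    {"gripper": 0.8, "dx": 0, "dy": 0, "dz": 0, "ax": 0, "ay": 0, "az": 7.75},
    {"gripper": 0.8, "dx": 0, "dy": 0, "dz": 0, "ax": 0, "ay": 0, "az": 7.75},
    {"gripper": 0.8, "dx": 0, "dy": 0, "dz": 0, "ax": 0, "ay": 0, "az": 7.75},
    {"gripper": 0.8, "dx": -4.5, "dy": -0.4, "dz": 0, "ax": 0, "ay": 0, "az": 0},
    {"gripper": 0.8, "dx": -4.5, "dy": -0.4, "dz": 0, "ax": 0, "ay": 0, "az": 0},
    {"gripper": 0.8, "dx": -4.5, "dy": -0.4, "dz": 0, "ax": 0, "ay": 0, "az": 0},
    {"gripper": 0.8, "dx": -4.5, "dy": -0.4, "dz": 0, "ax": 0, "ay": 0, "az": 0},
    {"gripper": 0.8, "dx": -4.5, "dy": -0.4, "dz": 0, "ax": 0, "ay": 0, "az": 0},
    {"gripper": 0.8, "dx": -4.5, "dy": -0.4, "dz": 0, "ax": 0, "ay": 0, "az": 0},
    {"gripper": 0.8, "dx": -4.5, "dy": -0.4, "dz": 0, "ax": 0, "ay": 0, "az": 0},
    {"gripper": 0.8, "dx": -4.5, "dy": -0.4, "dz": 0, "ax": 0, "ay": 0, "az": 0}
  ]
}}

```text
clock: 8.25
position: [0.4239, -0.2736, 0.249]
tool_rot: [-2.509, -1.889, 0.0]
wrist_force: [1.0, 0.3, -0.4]
finger_gap: 0.383
grasp_force: 29.9
```

```bash
python3 - <<'E'
from h import *
plan((.406,-.3275,.06),-.28+np.pi/2); print(status.state()["qpos"])
E
```

```text
tilt [-0.001  0.   ] az -0.0 dx -5.67 dy -0.23 dz 18.90
[ 0.94862224  0.19578825 -0.49375058  1.85194944  0.10251361  1.11963042
  0.13758889]
```

Emit:
{"method": "move_arm", "body": {
  "plan": [
    {"gripper": 0.8, "dx": -4.4, "dy": -0.2, "dz": 0, "ax": 0, "ay": 0, "az": 0},
    {"gripper": 0.8, "dx": -1.2, "dy": 0, "dz": 3.8, "ax": 0, "ay": 0, "az": 0},
    {"gripper": 0.8, "dx": 0, "dy": 0, "dz": 4.5, "ax": 0, "ay": 0, "az": 0},
    {"gripper": 0.8, "dx": 0, "dy": 0, "dz": 4.5, "ax": 0, "ay": 0, "az": 0},
    {"gripper": 0.8, "dx": 0, "dy": 0, "dz": 3.5, "ax": 0, "ay": 0, "az": 0},
    {"gripper": 0.8, "dx": 0, "dy": 0, "dz": 1.6, "ax": 0, "ay": 0, "az": 0},
    {"gripper": 0.8, "dx": 0, "dy": 0, "dz": 0.5, "ax": 0, "ay": 0, "az": 0},
    {"gripper": 0.8, "dx": 0, "dy": 0, "dz": 0.4, "ax": 0, "ay": 0, "az": 0},
    {"gripper": 0.8, "dx": 0, "dy": 0, "dz": 0, "ax": 0, "ay": 0, "az": 0}
  ]
}}

```text
clock: 9.15
position: [0.4079, -0.3255, 0.0618]
tool_rot: [2.51, 1.889, 0.0]
wrist_force: [0.2, -0.2, 0.1]
finger_gap: 0.381
grasp_force: 29.9
```

Emit:
{"method": "move_arm", "body": {
  "plan": [
    {"gripper": 0.8, "dx": 0, "dy": 0, "dz": 0.15, "ax": 0, "ay": 0, "az": 0},
    {"gripper": 0.8, "dx": 0, "dy": 0, "dz": 0.1, "ax": 0, "ay": 0, "az": 0},
    {"gripper": 0.8, "dx": 0, "dy": 0, "dz": 0, "ax": 0, "ay": 0, "az": 0}
  ]
}}

```text
clock: 9.45
position: [0.4078, -0.3257, 0.0597]
tool_rot: [2.51, 1.888, -0.0]
wrist_force: [-3.2, 1.9, 7.8]
finger_gap: 0.379
grasp_force: 30.0
```

In contact, so I'll release and rise.

Emit:
{"method": "move_arm", "body": {
  "plan": [
    {"gripper": 0.4, "dx": 0, "dy": 0, "dz": 0, "ax": 0, "ay": 0, "az": 0},
    {"gripper": 0.4, "dx": 0, "dy": 0, "dz": 0, "ax": 0, "ay": 0, "az": 0},
    {"gripper": 0.4, "dx": 0, "dy": 0, "dz": 0, "ax": 0, "ay": 0, "az": 0},
    {"gripper": 0.4, "dx": 0, "dy": 0, "dz": -2, "ax": 0, "ay": 0, "az": 0},
    {"gripper": 0.4, "dx": 0, "dy": 0, "dz": -4, "ax": 0, "ay": 0, "az": 0},
    {"gripper": 0.4, "dx": 0, "dy": 0, "dz": -4.5, "ax": 0, "ay": 0, "az": 0},
    {"gripper": 0.4, "dx": 0, "dy": 0, "dz": -4.5, "ax": 0, "ay": 0, "az": 0},
    {"gripper": 0.4, "dx": 0, "dy": 0, "dz": -4, "ax": 0, "ay": 0, "az": 0}
  ]
}}

```text
clock: 10.25
position: [0.4077, -0.3253, 0.2513]
tool_rot: [2.509, 1.889, 0.0]
wrist_force: [-0.0, -0.3, 0.9]
finger_gap: 0.599
grasp_force: 0.0
```

```bash
python3 - <<'E'
from h import *
im=optics.camera("wrist"); cv2.imwrite("pics/w3.png",im)
print([(np.round(r["position"],4).tolist(),round(r["conf"],2)) for r in optics.recognise("wrist","offcut")[:2]])
yaw=-.0933; H=np.array([.5504,.3463]); g=H-.055*np.array([np.cos(yaw),np.sin(yaw)]); print("grip",g)
plan((g[0],g[1],.25),yaw+np.pi)
E
```

```text
[([0.4124, -0.3191, 0.0827], 0.78)]
grip [0.49563921 0.35142406]
tilt [ 0.006 -0.005] az -100.7 dx -2.26 dy 68.31 dz 0.41
```

View pics/w3.png

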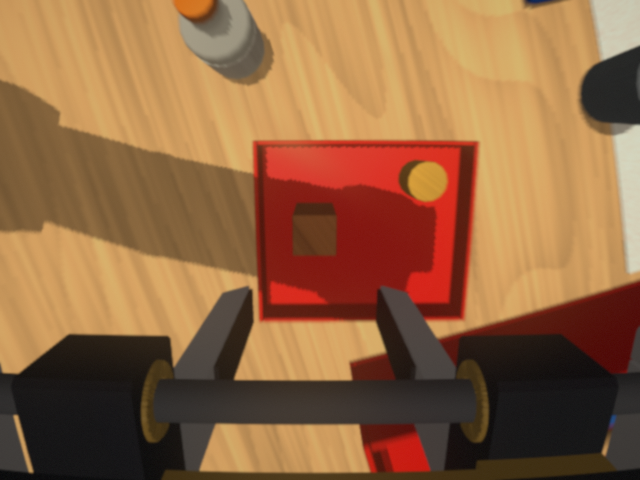

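The off-cut stands upright in the empty half of the tray, its top at about (315,236). Now to the mallet.

Emit:
{"method": "move_arm", "body": {
  "plan": [
    {"gripper": 0.4, "dx": 0, "dy": 0, "dz": 0, "ax": 0, "ay": 0, "az": -8.4},
    {"gripper": 0.4, "dx": 0, "dy": 0, "dz": 0, "ax": 0, "ay": 0, "az": -8.4},
    {"gripper": 0.4, "dx": 0, "dy": 0, "dz": 0, "ax": 0, "ay": 0, "az": -8.4},
    {"gripper": 0.4, "dx": 0, "dy": 0, "dz": 0, "ax": 0, "ay": 0, "az": -8.4},
    {"gripper": 0.4, "dx": 0, "dy": 0, "dz": 0, "ax": 0, "ay": 0, "az": -8.4},
    {"gripper": 0.4, "dx": 0, "dy": 0, "dz": 0, "ax": 0, "ay": 0, "az": -8.4},
    {"gripper": 0.4, "dx": 0, "dy": 0, "dz": 0, "ax": 0, "ay": 0, "az": -8.4},
    {"gripper": 0.4, "dx": 0, "dy": 0, "dz": 0, "ax": 0, "ay": 0, "az": -8.4},
    {"gripper": 0.4, "dx": 0, "dy": 0, "dz": 0, "ax": 0, "ay": 0, "az": -8.4},
    {"gripper": 0.4, "dx": 0, "dy": 0, "dz": 0, "ax": 0, "ay": 0, "az": -8.4},
    {"gripper": 0.4, "dx": 0, "dy": 0, "dz": 0, "ax": 0, "ay": 0, "az": -8.4},
    {"gripper": 0.4, "dx": 0, "dy": 0, "dz": 0, "ax": 0, "ay": 0, "az": -8.3}
  ]
}}

```text
clock: 11.55
position: [0.4075, -0.3253, 0.2485]
tool_rot: [-0.138, -3.138, -0.001]
wrist_force: [-0.2, -0.1, 0.4]
finger_gap: 0.599
grasp_force: 0.0
```

Emit:
{"method": "move_arm", "body": {
  "plan": [
    {"gripper": 0.4, "dx": -0.2, "dy": 4.7, "dz": 0, "ax": 0, "ay": 0, "az": 0},
    {"gripper": 0.4, "dx": -0.2, "dy": 4.7, "dz": 0, "ax": 0, "ay": 0, "az": 0},
    {"gripper": 0.4, "dx": -0.2, "dy": 4.7, "dz": 0, "ax": 0, "ay": 0, "az": 0},
    {"gripper": 0.4, "dx": -0.2, "dy": 4.7, "dz": 0, "ax": 0, "ay": 0, "az": 0},
    {"gripper": 0.4, "dx": -0.2, "dy": 4.7, "dz": 0, "ax": 0, "ay": 0, "az": 0},
    {"gripper": 0.4, "dx": -0.2, "dy": 4.7, "dz": 0, "ax": 0, "ay": 0, "az": 0},
    {"gripper": 0.4, "dx": -0.2, "dy": 4.7, "dz": 0, "ax": 0, "ay": 0, "az": 0},
    {"gripper": 0.4, "dx": -0.2, "dy": 4.7, "dz": 0, "ax": 0, "ay": 0, "az": 0},
    {"gripper": 0.4, "dx": -0.2, "dy": 4.7, "dz": 0, "ax": 0, "ay": 0, "az": 0},
    {"gripper": 0.4, "dx": -0.2, "dy": 4.7, "dz": 0, "ax": 0, "ay": 0, "az": 0},
    {"gripper": 0.4, "dx": -0.2, "dy": 4.7, "dz": 0, "ax": 0, "ay": 0, "az": 0},
    {"gripper": 0.4, "dx": -0.2, "dy": 4.7, "dz": 0, "ax": 0, "ay": 0, "az": 0}
  ]
}}

```text
clock: 12.75
position: [0.4843, 0.2355, 0.2485]
tool_rot: [-0.148, -3.138, 0.0]
wrist_force: [0.4, -0.5, 0.5]
finger_gap: 0.594
grasp_force: 0.0
```

```bash
python3 - <<'E'
from h import *
print(status.state()["qpos"]); plan((.4956,.3514,.25),-.0933+np.pi)
E
```

```text
[ 0.29565451  0.38179929 -1.00692734  1.76419278  0.34631185  1.18810605
  0.66531564]
tilt [-0. -0.] az -0.1 dx -0.04 dy 11.64 dz -0.15
```

Emit:
{"method": "move_arm", "body": {
  "plan": [
    {"gripper": 0.4, "dx": 0, "dy": 3.9, "dz": 0, "ax": 0, "ay": 0, "az": 0},
    {"gripper": 0.4, "dx": 0, "dy": 3.9, "dz": 0, "ax": 0, "ay": 0, "az": 0},
    {"gripper": 0.4, "dx": 0, "dy": 3.8, "dz": 0, "ax": 0, "ay": 0, "az": 0},
    {"gripper": 0.4, "dx": 0, "dy": 0, "dz": 0, "ax": 0, "ay": 0, "az": 0},
    {"gripper": 0.4, "dx": 0, "dy": 0, "dz": 0, "ax": 0, "ay": 0, "az": 0}
  ]
}}

```text
clock: 13.25
position: [0.4946, 0.3499, 0.2482]
tool_rot: [-0.144, -3.137, 0.0]
wrist_force: [-0.5, -0.9, 0.6]
finger_gap: 0.603
grasp_force: 0.0
```

```bash
python3 - <<'E'
from h import *
s=status.state(); im=optics.camera("wrist"); cv2.imwrite("pics/w4.png",im); np.save("w4.npy",np.r_[s["position"],s["tool_rot"]])
print(s["qpos"]); plan((.4956,.3514,.036),-.0933+np.pi)
c=cam("wrist",s); print(w2p(c,[(.5504,.3463,.082),(.4956,.3514,.058),(.3496,.3651,.058)]))
E
```

```text
[ 0.02303251  0.51759965 -0.96122043  1.59963539  0.43941992  1.25816986
  0.463939  ]
tilt [-0.001 -0.001] az -0.0 dx -0.02 dy 0.26 dz 21.24
[[316.71508788 299.16804369]
 [316.62959873 230.53841968]
 [316.90536292  53.35820677]]
```

View pics/w4.png

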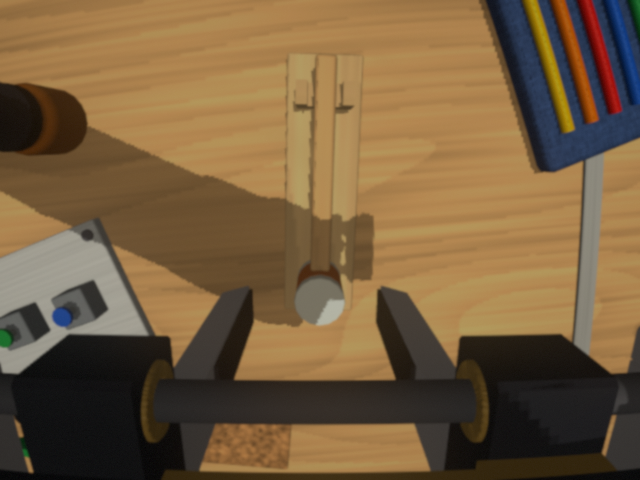

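```bash
python3 - <<'E'
from h import *
v=np.load("w4.npy"); c=cam("wrist",dict(position=v[:3],tool_rot=v[3:]))
a=p2w(c,(319.5,299),.082)[0];b=p2w(c,(325.3,55),.058)[0];d=a-b;y=np.arctan2(d[1],d[0]);print(a,b,np.hypot(*d[:2]),y)
g=a[:2]-.055*np.array([np.cos(y),np.sin(y)]);print(g)
plan((g[0],g[1],.036),y+np.pi)
j=p2w(c,[(63,317),(5,338)],.066); print("blue,green",j)
E
```

```text
[0.55046996 0.34868584 0.082     ] [0.3514994 0.3717679 0.058    ] 0.20030492824251042 -0.11549122201545191
[0.49583635 0.35502374]
tilt [-0.001 -0.001] az 1.3 dx 0.00 dy 0.63 dz 21.24
blue,green [[0.55359535 0.10616105 0.066     ]
 [0.57106025 0.03794232 0.066     ]]
```

Emit:
{"method": "move_arm", "body": {
  "plan": [
    {"gripper": 0.4, "dx": 0, "dy": 0.6, "dz": 3.2, "ax": 0, "ay": 0, "az": 1.2},
    {"gripper": 0.4, "dx": 0, "dy": 0, "dz": 4.5, "ax": 0, "ay": 0, "az": 0},
    {"gripper": 0.4, "dx": 0, "dy": 0, "dz": 4.5, "ax": 0, "ay": 0, "az": 0},
    {"gripper": 0.4, "dx": 0, "dy": 0, "dz": 4.5, "ax": 0, "ay": 0, "az": 0},
    {"gripper": 0.4, "dx": 0, "dy": 0, "dz": 3, "ax": 0, "ay": 0, "az": 0},
    {"gripper": 0.4, "dx": 0, "dy": 0, "dz": 1.5, "ax": 0, "ay": 0, "az": 0},
    {"gripper": 0.4, "dx": 0, "dy": 0, "dz": 0, "ax": 0, "ay": 0, "az": 0},
    {"gripper": 1, "dx": 0, "dy": 0, "dz": 0, "ax": 0, "ay": 0, "az": 0},
    {"gripper": 1, "dx": 0, "dy": 0, "dz": 0, "ax": 0, "ay": 0, "az": 0},
    {"gripper": 1, "dx": 0, "dy": 0, "dz": 0, "ax": 0, "ay": 0, "az": 0},
    {"gripper": 1, "dx": 0, "dy": 0, "dz": 0, "ax": 0, "ay": 0, "az": 0},
    {"gripper": 1, "dx": 0, "dy": 0, "dz": 0, "ax": 0, "ay": 0, "az": 0}
  ]
}}

```text
clock: 14.5
position: [0.496, 0.3553, 0.0374]
tool_rot: [0.18, 3.136, 0.0]
wrist_force: [0.3, 0.2, 0.2]
finger_gap: 0.213
grasp_force: 0.0
```

Emit:
{"method": "move_arm", "body": {
  "plan": [
    {"gripper": 1, "dx": 0, "dy": 0, "dz": 0, "ax": 0, "ay": 0, "az": 0},
    {"gripper": 1, "dx": 0, "dy": 0, "dz": 0, "ax": 0, "ay": 0, "az": 0},
    {"gripper": 1, "dx": 0, "dy": 0, "dz": 0, "ax": 0, "ay": 0, "az": 0}
  ]
}}

```text
clock: 14.8
position: [0.496, 0.3554, 0.0373]
tool_rot: [0.18, 3.136, 0.0]
wrist_force: [-0.2, -1.1, 6.5]
finger_gap: 0.187
grasp_force: 30.0
```

Emit:
{"method": "move_arm", "body": {
  "plan": [
    {"gripper": 1, "dx": 0, "dy": 0, "dz": -0.5, "ax": 0, "ay": 0, "az": 0},
    {"gripper": 1, "dx": 0, "dy": 0, "dz": -1, "ax": 0, "ay": 0, "az": 0},
    {"gripper": 1, "dx": 0, "dy": 0, "dz": -1.5, "ax": 0, "ay": 0, "az": 0},
    {"gripper": 1, "dx": 0, "dy": 0, "dz": -2, "ax": 0, "ay": 0, "az": 0},
    {"gripper": 1, "dx": 0, "dy": 0, "dz": -2.5, "ax": 0, "ay": 0, "az": 0},
    {"gripper": 1, "dx": 0, "dy": 0, "dz": -2.5, "ax": 0, "ay": 0, "az": 0},
    {"gripper": 1, "dx": 0, "dy": 0, "dz": -2, "ax": 0, "ay": 0, "az": 0},
    {"gripper": 1, "dx": 0, "dy": 0, "dz": -1, "ax": 0, "ay": 0, "az": 0},
    {"gripper": 1, "dx": 0, "dy": 0, "dz": 0, "ax": 0, "ay": 0, "az": 0}
  ]
}}

```text
clock: 15.7
position: [0.4962, 0.3556, 0.1685]
tool_rot: [0.18, 3.135, 0.002]
wrist_force: [-0.1, 0.1, -4.5]
finger_gap: 0.187
grasp_force: 30.0
```

```bash
cat > ht.py <<'E'
from h import *
def head():
    """mallet head's white top face in the wrist picture -> world, at its nominal height in the grip, and in the tool frame"""
    s=status.state(); im=optics.camera("wrist"); c=cam("wrist",s)
    h=cv2.cvtColor(im,cv2.COLOR_BGR2HSV); m=cv2.inRange(h,(0,0,60),(180,70,255)); m[:240]=0; m[370:]=0; m[:,:255]=0; m[:,375:]=0
    k=max(cv2.findContours(m,0,2)[0],key=cv2.contourArea); (x,y),r=cv2.minEnclosingCircle(k)
    w=p2w(c,(x,y),s["position"][2]-.0253+.07)[0]
    print("head px",x,y,r,"world",w.round(4),"tool",(R.from_rotvec(s["tool_rot"]).inv().apply(w-s["position"])).round(4)); return im,s
E
python3 - <<'E'
from ht import *
im,s=head(); cv2.imwrite("pics/w5.png",im); print(s["qpos"],s["wrist_force"],s["wrist_torque"])
for yaw in (.5,.4,-.3):
    B=np.array([.5535,.1045]); g=B-.055*np.array([np.cos(yaw),np.sin(yaw)]); print(yaw,g); plan((*g,.167),yaw+np.pi)
E
```

```text
head px 350.0 328.0 42.450069427490234 world [0.4848 0.3681 0.2132] tool [ 0.0127  0.0112 -0.0447]
[-0.02406492  0.59803587 -0.90595498  1.67458467  0.5146107   1.12333017
  0.38103729] [-0.14371737  0.10595606 -4.46805889] [ 0.05866232 -0.02083544  0.04850529]
0.5 [0.50523296 0.0781316 ]
tilt [0.001 0.   ] az -35.2 dx 12.46 dy -24.76 dz 0.02
0.4 [0.50284165 0.08308199]
tilt [0.001 0.   ] az -29.5 dx 9.95 dy -25.33 dz 0.02
-0.3 [0.50095649 0.12075361]
tilt [0.001 0.   ] az 10.6 dx -7.41 dy -22.24 dz 0.02
```

View pics/w5.png

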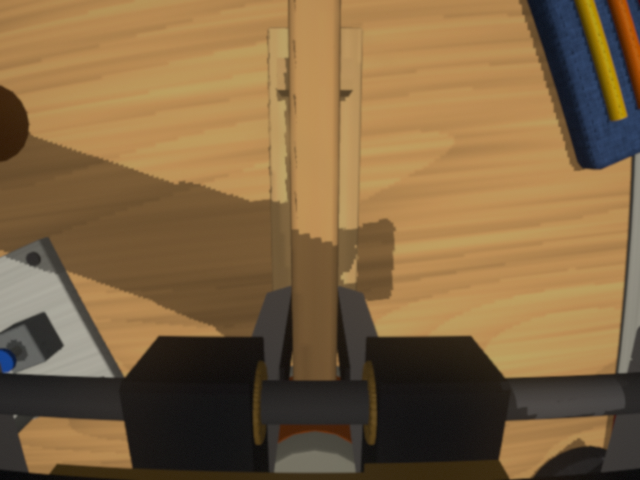

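Handle held straight and centred, with the head at the bottom, about (315,455). Turning it clear of the jar and moving over blue.

Emit:
{"method": "move_arm", "body": {
  "plan": [
    {"gripper": 1, "dx": 0, "dy": 0, "dz": 0, "ax": 0, "ay": 0, "az": -7.0},
    {"gripper": 1, "dx": 0, "dy": 0, "dz": 0, "ax": 0, "ay": 0, "az": -7.0},
    {"gripper": 1, "dx": 0, "dy": 0, "dz": 0, "ax": 0, "ay": 0, "az": -7.0},
    {"gripper": 1, "dx": 0, "dy": 0, "dz": 0, "ax": 0, "ay": 0, "az": -7.0},
    {"gripper": 1, "dx": 0, "dy": 0, "dz": 0, "ax": 0, "ay": 0, "az": -7.2},
    {"gripper": 1, "dx": 2, "dy": -4, "dz": 0, "ax": 0, "ay": 0, "az": 0},
    {"gripper": 1, "dx": 2, "dy": -4, "dz": 0, "ax": 0, "ay": 0, "az": 0},
    {"gripper": 1, "dx": 2, "dy": -4, "dz": 0, "ax": 0, "ay": 0, "az": 0},
    {"gripper": 1, "dx": 2, "dy": -4, "dz": 0, "ax": 0, "ay": 0, "az": 0},
    {"gripper": 1, "dx": 2, "dy": -4, "dz": 0, "ax": 0, "ay": 0, "az": 0},
    {"gripper": 1, "dx": 2, "dy": -4, "dz": 0, "ax": 0, "ay": 0, "az": 0},
    {"gripper": 1, "dx": 0, "dy": 0, "dz": 0, "ax": 0, "ay": 0, "az": 0}
  ]
}}

```text
clock: 16.95
position: [0.5055, 0.0802, 0.1653]
tool_rot: [0.763, -3.044, 0.003]
wrist_force: [-0.3, 2.0, -5.0]
finger_gap: 0.187
grasp_force: 30.0
```

```bash
python3 - <<'E'
from h import *
yaw=.5; g=np.array([.554,.104])-.055*np.array([np.cos(yaw),np.sin(yaw)]); plan((*g,.12),yaw+np.pi); s=status.state(); print(s["qpos"],s["clock"])
E
```

```text
tilt [-0.003 -0.002] az -0.5 dx 0.10 dy -0.24 dz 4.53
[ 0.67855716  0.5136677  -1.13938178  1.91240125  0.53593081  1.06759486
  1.37533779] 16.95
```

Emit:
{"method": "move_arm", "body": {
  "plan": [
    {"gripper": 1, "dx": 0.1, "dy": -0.2, "dz": 1.5, "ax": 0, "ay": 0, "az": 0},
    {"gripper": 1, "dx": 0, "dy": 0, "dz": 1.5, "ax": 0, "ay": 0, "az": 0},
    {"gripper": 1, "dx": 0, "dy": 0, "dz": 1, "ax": 0, "ay": 0, "az": 0},
    {"gripper": 1, "dx": 0, "dy": 0, "dz": 0.5, "ax": 0, "ay": 0, "az": 0},
    {"gripper": 1, "dx": 0, "dy": 0, "dz": 0, "ax": 0, "ay": 0, "az": 0},
    {"gripper": 1, "dx": 0, "dy": 0, "dz": 0, "ax": 0, "ay": 0, "az": 0}
  ]
}}

```text
clock: 17.55
position: [0.5056, 0.0856, 0.1221]
tool_rot: [-0.778, 3.044, 0.001]
wrist_force: [-0.1, 0.1, -4.7]
finger_gap: 0.193
grasp_force: 30.0
```

```bash
python3 - <<'E'
from h import *
im=optics.camera("scene"); 
c=cam("scene"); s=status.state(); print(s["position"])
cv2.imwrite("pics/s1.png",cv2.resize(im[180:330,230:430],(800,600),interpolation=cv2.INTER_CUBIC))
print(((w2p(c,[(.554,.104,.066),(.554,.104,s["position"][2]-.0253),(.554,.104,s["position"][2]+.0447)])-[230,180])*4).round(0))
E
```

```text
[0.50570874 0.08537062 0.12227617]
[[501. 309.]
 [503. 267.]
 [507. 167.]]
```

View pics/s1.png

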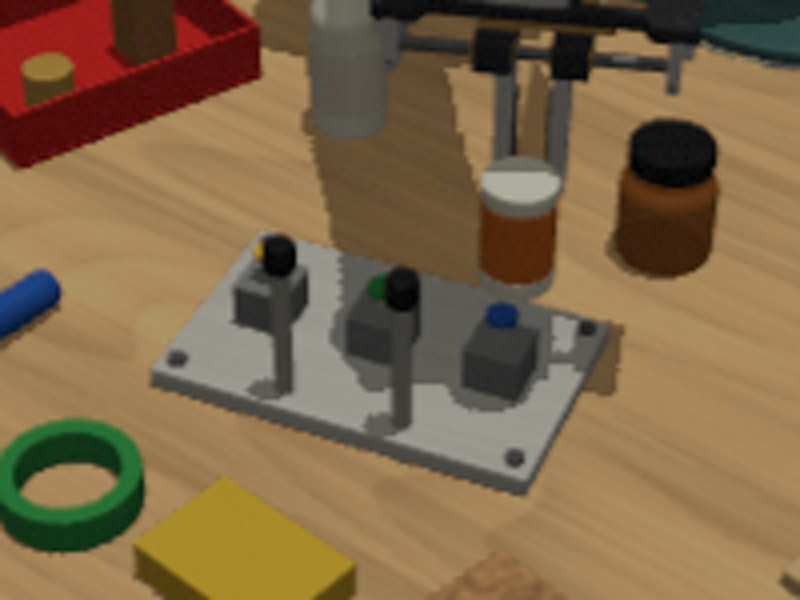

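The view shows the blue cap at (501,315). The head's lower face is at about (515,285) where (503,267) is wanted, so it is a few mm short. Correcting from the settled pose.

```bash
python3 - <<'E'
from h import *
s=status.state(); m=R.from_rotvec(s["tool_rot"]).as_matrix(); print(s["position"],np.arctan2(m[1,0],m[0,0])-np.pi,s["qpos"])
a=np.arctan2(m[1,0],m[0,0]); y=a+np.pi
g=np.array([.554,.104])-.055*np.array([np.cos(y),np.sin(y)]); plan((*g,.12),a)
E
```

```text
[0.50570874 0.08537062 0.12227617] -5.782900931396991 [ 0.62143708  0.56895681 -1.0832794   1.94896562  0.60420012  0.99325519
  1.32326521]
tilt [0. 0.] az -0.0 dx 0.37 dy -0.68 dz 0.23
```

Emit:
{"method": "move_arm", "body": {
  "plan": [
    {"gripper": 1, "dx": 0.4, "dy": -0.7, "dz": 0, "ax": 0, "ay": 0, "az": 0},
    {"gripper": 1, "dx": 0, "dy": 0, "dz": 0, "ax": 0, "ay": 0, "az": 0},
    {"gripper": 1, "dx": 0, "dy": 0, "dz": 0, "ax": 0, "ay": 0, "az": 0},
    {"gripper": 1, "dx": 0, "dy": 0, "dz": 0, "ax": 0, "ay": 0, "az": 0}
  ]
}}

```text
clock: 18.0
position: [0.5054, 0.0767, 0.1221]
tool_rot: [-0.776, 3.044, -0.0]
wrist_force: [0.3, 0.6, -4.7]
finger_gap: 0.191
grasp_force: 30.0
```

Emit:
{"method": "move_arm", "body": {
  "plan": [
    {"gripper": 1, "dx": 0, "dy": 0, "dz": 2.4, "ax": 0, "ay": 0, "az": 0},
    {"gripper": 1, "dx": 0, "dy": 0, "dz": 2.4, "ax": 0, "ay": 0, "az": 0},
    {"gripper": 1, "dx": 0, "dy": 0, "dz": 0, "ax": 0, "ay": 0, "az": 0},
    {"gripper": 1, "dx": 0, "dy": 0, "dz": 0, "ax": 0, "ay": 0, "az": 0}
  ]
}}

```text
clock: 18.4
position: [0.5053, 0.0773, 0.0744]
tool_rot: [0.777, -3.044, -0.001]
wrist_force: [0.2, -0.4, -3.9]
finger_gap: 0.189
grasp_force: 30.0
```

Emit:
{"method": "move_arm", "body": {
  "plan": [
    {"gripper": 1, "dx": 0, "dy": 0, "dz": -2, "ax": 0, "ay": 0, "az": 0},
    {"gripper": 1, "dx": 0, "dy": 0, "dz": -2.7, "ax": 0, "ay": 0, "az": 0},
    {"gripper": 1, "dx": 0, "dy": 0, "dz": 0, "ax": 0, "ay": 0, "az": 0},
    {"gripper": 1, "dx": 0, "dy": 0, "dz": 0, "ax": 0, "ay": 0, "az": 0}
  ]
}}

```text
clock: 18.8
position: [0.5057, 0.0766, 0.1215]
tool_rot: [-0.776, 3.043, -0.001]
wrist_force: [0.7, -0.7, -5.2]
finger_gap: 0.186
grasp_force: 30.0
```

```bash
python3 - <<'E'
from h import *
im=optics.camera("scene"); c=cam("scene"); s=status.state(); print(s["position"])
cv2.imwrite("pics/s2.png",cv2.resize(im[200:300,310:410],(600,600),interpolation=cv2.INTER_CUBIC))
p,k=blob(im,105,125,150,40,(335,245,375,275)); print("blue px",p,cv2.boundingRect(k),"pred up/home",w2p(c,[(.554,.104,.066),(.554,.104,.05)]))
E
```

```text
[0.50528286 0.07651537 0.12083173]
blue px [354.80952381 263.58928571] (351, 261, 8, 6) pred up/home [[355.21351858 257.24495058]
 [354.97583946 262.52556011]]
```

View pics/s2.png

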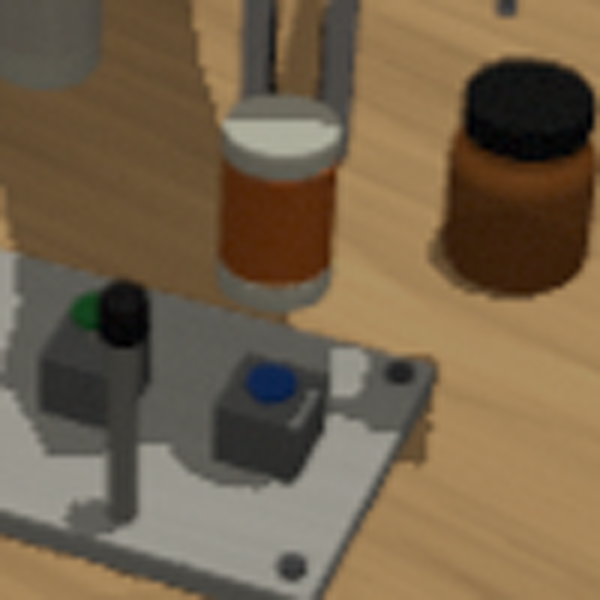

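Blue cap now sits near its block at (354.8,263.6). The contact force was small, so I'll give it a deeper second blow to be sure it is home.

Emit:
{"method": "move_arm", "body": {
  "plan": [
    {"gripper": 1, "dx": 0, "dy": 0, "dz": 2.4, "ax": 0, "ay": 0, "az": 0},
    {"gripper": 1, "dx": 0, "dy": 0, "dz": 2.6, "ax": 0, "ay": 0, "az": 0},
    {"gripper": 1, "dx": 0, "dy": 0, "dz": 0, "ax": 0, "ay": 0, "az": 0},
    {"gripper": 1, "dx": 0, "dy": 0, "dz": 0, "ax": 0, "ay": 0, "az": 0}
  ]
}}

```text
clock: 19.25
position: [0.505, 0.0773, 0.0709]
tool_rot: [0.777, -3.043, -0.001]
wrist_force: [-0.1, 0.4, -4.6]
finger_gap: 0.187
grasp_force: 30.0
```

```bash
python3 - <<'E'
from h import *
s=status.state(); im=optics.camera("scene"); w=optics.camera("wrist"); print(s["wrist_torque"],s["wrist_force"])
o=np.zeros((480,800,3),np.uint8); o[:480,:400]=cv2.resize(im[190:298,310:400],(400,480),interpolation=cv2.INTER_CUBIC); o[:300,400:]=cv2.resize(w,(400,300)); cv2.imwrite("pics/s3.png",o)
c=cam("scene"); z=s["position"][2]; y=.5; u=np.array([np.cos(y),np.sin(y)]); g=s["position"][:2]
P=[(*(g+.055*u),z-.0253),(*(g+.055*u),z+.0447)]; print(((w2p(c,P)-[310,190])*4.444).round(0))
E
```

```text
[ 0.0143213  -0.02352054  0.00020663] [-0.07665507  0.36444564 -4.61180439]
[[200. 328.]
 [205. 222.]]
```

View pics/s3.png

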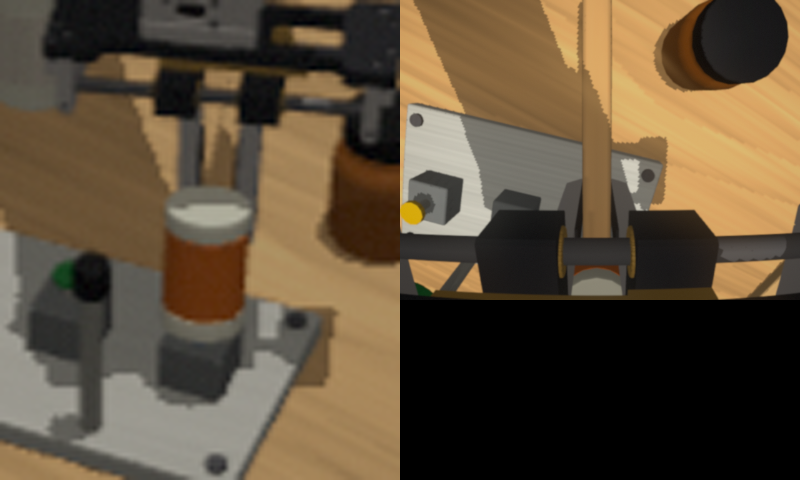

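Emit:
{"method": "move_arm", "body": {
  "plan": [
    {"gripper": 1, "dx": 0, "dy": 0, "dz": -2, "ax": 0, "ay": 0, "az": 0},
    {"gripper": 1, "dx": 0, "dy": 0, "dz": -3, "ax": 0, "ay": 0, "az": 0},
    {"gripper": 1, "dx": 0, "dy": 0, "dz": 0, "ax": 0, "ay": 0, "az": 0},
    {"gripper": 1, "dx": 0, "dy": 0, "dz": 0, "ax": 0, "ay": 0, "az": 0}
  ]
}}

```text
clock: 19.75
position: [0.5057, 0.0765, 0.1215]
tool_rot: [-0.776, 3.043, -0.001]
wrist_force: [0.2, -0.3, -4.7]
finger_gap: 0.187
grasp_force: 30.0
```

```bash
python3 - <<'E'
from h import *
c=cam("scene")
def bc(im,x0,y0,x1,y1):
    # "blueness" weighted centroid
    f=im[y0:y1,x0:x1].astype(float); w=np.clip(f[...,0]-np.maximum(f[...,1],f[...,2])-15,0,None); Y,X=np.mgrid[y0:y1,x0:x1]
    return (w*X).sum()/w.sum(),(w*Y).sum()/w.sum()
s0=cv2.imread("pics/scene0.png"); print("start",bc(s0,345,248,370,280))
s1=cv2.resize(cv2.imread("pics/s1.png"),(200,150),interpolation=cv2.INTER_AREA); x,y=bc(s1,115,70,140,95); print("before",x+230,y+180)
im=optics.camera("scene"); print("now",bc(im,345,248,370,280))
print(w2p(c,[(.554,.104,.0635),(.554,.104,.0475)]))
h=cv2.cvtColor(im,cv2.COLOR_BGR2HSV); roi=im[195:260,335:380]; 
# head top/bottom extent: rows of bright grey faces
m=cv2.inRange(cv2.cvtColor(roi,cv2.COLOR_BGR2HSV),(2,150,60),(18,255,255)); y,x=np.nonzero(m); print("orange rows",y.min()+195,y.max()+195,"cols",x.min()+335,x.max()+335, "cent",x.mean()+335,y.mean()+195)
s=status.state(); g=s["position"]; u=np.array([np.cos(.5),np.sin(.5)])
print("pred centre",w2p(c,[(*(g[:2]+.055*u),g[2]+.0097)]))
print(s["wrist_torque"])
E
```

```text
start (np.float64(355.0110677083333), np.float64(258.3118489583333))
before 355.08641975308643 258.5
now (np.float64(354.7633069082673), np.float64(263.38618346545866))
[[355.1761124  258.07587586]
 [354.93906728 263.34273381]]
orange rows 224 244 cols 346 365 cent 355.5158501440922 234.5158501440922
pred centre [[355.89256961 234.74897819]]
[-0.06237985  0.03256909 -0.00520264]
```

```bash
python3 - <<'E'
from h import *
def bc(im,x0,y0,x1,y1):
    f=im[y0:y1,x0:x1].astype(float); w=np.clip(f[...,0]-np.maximum(f[...,1],f[...,2])-15,0,None); Y,X=np.mgrid[y0:y1,x0:x1]
    return (w*X).sum()/w.sum(),(w*Y).sum()/w.sum()
a=cv2.resize(cv2.imread("pics/s2.png"),(100,100),interpolation=cv2.INTER_AREA); x,y=bc(a,35,48,60,80); print("after 1st",x+310,y+200)
im=optics.camera("scene"); print("now",bc(im,345,248,370,280))
for yaw in (.26,.5):
    g=np.array([.573,.032])-.055*np.array([np.cos(yaw),np.sin(yaw)]); plan((*g,.1215),yaw+np.pi)
E
```

```text
after 1st 354.78099652375437 263.4055619930475
now (np.float64(354.77437641723355), np.float64(263.3945578231293))
tilt [-0.001 -0.   ] az 13.7 dx 0.08 dy -6.04 dz -0.11
tilt [-0.001 -0.   ] az -0.0 dx 1.67 dy -7.16 dz -0.11
```

Cap position is the same after both blows, 5.1 px lower than at the start (5.3 px is the full stroke). Blue is therefore on its stop. Moving to green.

Emit:
{"method": "move_arm", "body": {
  "plan": [
    {"gripper": 1, "dx": 0, "dy": 0, "dz": 0, "ax": 0, "ay": 0, "az": 4.5},
    {"gripper": 1, "dx": 0, "dy": 0, "dz": 0, "ax": 0, "ay": 0, "az": 4.6},
    {"gripper": 1, "dx": 0, "dy": 0, "dz": 0, "ax": 0, "ay": 0, "az": 4.6},
    {"gripper": 1, "dx": 0, "dy": -2, "dz": 0, "ax": 0, "ay": 0, "az": 0},
    {"gripper": 1, "dx": 0, "dy": -2.5, "dz": 0, "ax": 0, "ay": 0, "az": 0},
    {"gripper": 1, "dx": 0.1, "dy": -1.5, "dz": 0, "ax": 0, "ay": 0, "az": 0},
    {"gripper": 1, "dx": 0, "dy": 0, "dz": 0, "ax": 0, "ay": 0, "az": 0},
    {"gripper": 1, "dx": 0, "dy": 0, "dz": 0, "ax": 0, "ay": 0, "az": 0},
    {"gripper": 1, "dx": 0, "dy": 0, "dz": 0, "ax": 0, "ay": 0, "az": 0}
  ]
}}

```text
clock: 20.75
position: [0.5195, 0.0195, 0.1208]
tool_rot: [0.41, -3.114, -0.001]
wrist_force: [-0.0, 0.8, -3.8]
finger_gap: 0.19
grasp_force: 30.0
```

```bash
python3 - <<'E'
from h import *
yaw=.26; g=np.array([.573,.032])-.055*np.array([np.cos(yaw),np.sin(yaw)]); plan((*g,.0715),yaw+np.pi)
im=optics.camera("scene"); c=cam("scene"); s=status.state(); g=s["position"]; u=np.array([np.cos(yaw),np.sin(yaw)])
m=cv2.inRange(cv2.cvtColor(im[205:265,305:370],cv2.COLOR_BGR2HSV),(2,150,60),(18,255,255)); y,x=np.nonzero(m); print("orange",x.mean()+305,y.mean()+205)
print("pred",w2p(c,[(*(g[:2]+.055*u),g[2]+.0097)]),s["clock"])
E
```

```text
tilt [-0.  0.] az 0.1 dx 0.01 dy -0.17 dz 4.93
orange 325.94100294985253 227.28318584070797
pred [[326.2979325  227.40392121]] 20.8
```

Aligned to within 2 mm. Striking green.

Emit:
{"method": "move_arm", "body": {
  "plan": [
    {"gripper": 1, "dx": 0, "dy": -0.15, "dz": 0, "ax": 0, "ay": 0, "az": 0},
    {"gripper": 1, "dx": 0, "dy": 0, "dz": 2.4, "ax": 0, "ay": 0, "az": 0},
    {"gripper": 1, "dx": 0, "dy": 0, "dz": 2.5, "ax": 0, "ay": 0, "az": 0},
    {"gripper": 1, "dx": 0, "dy": 0, "dz": 0, "ax": 0, "ay": 0, "az": 0},
    {"gripper": 1, "dx": 0, "dy": 0, "dz": 0, "ax": 0, "ay": 0, "az": 0},
    {"gripper": 1, "dx": 0, "dy": 0, "dz": -2, "ax": 0, "ay": 0, "az": 0},
    {"gripper": 1, "dx": 0, "dy": 0, "dz": -3, "ax": 0, "ay": 0, "az": 0},
    {"gripper": 1, "dx": 0, "dy": 0, "dz": 0, "ax": 0, "ay": 0, "az": 0},
    {"gripper": 1, "dx": 0, "dy": 0, "dz": 0, "ax": 0, "ay": 0, "az": 0}
  ]
}}

```text
clock: 21.7
position: [0.5206, 0.0169, 0.1228]
tool_rot: [-0.407, 3.114, -0.001]
wrist_force: [0.3, 0.2, -4.8]
finger_gap: 0.189
grasp_force: 30.0
```

```bash
cat > g.py <<'E'
from h import *
def gc(im,x0,y0,x1,y1):
    f=im[y0:y1,x0:x1].astype(float); w=np.clip(f[...,1]-np.maximum(f[...,0],f[...,2])-15,0,None); Y,X=np.mgrid[y0:y1,x0:x1]
    return (w*X).sum()/w.sum(),(w*Y).sum()/w.sum(),w.sum()
print("start",gc(cv2.imread("pics/scene0.png"),315,240,332,275))
print("now",gc(optics.camera("scene"),315,240,332,275))
c=cam("scene"); print(w2p(c,[(.573,.032,.0635),(.573,.032,.0475)]))
s=status.state(); print(s["clock"],s["position"])
E
python3 g.py
```

```text
start (np.float64(323.9944289693593), np.float64(251.13370473537606), np.float64(718.0))
now (np.float64(323.98223350253807), np.float64(254.85532994923858), np.float64(394.0))
[[325.69323727 250.08337582]
 [325.70100168 255.31150904]]
21.75 [0.52017111 0.01683664 0.12196271]
```

Emit:
{"method": "move_arm", "body": {
  "plan": [
    {"gripper": 1, "dx": 0, "dy": 0, "dz": 2.4, "ax": 0, "ay": 0, "az": 0},
    {"gripper": 1, "dx": 0, "dy": 0, "dz": 2.9, "ax": 0, "ay": 0, "az": 0},
    {"gripper": 1, "dx": 0, "dy": 0, "dz": 0, "ax": 0, "ay": 0, "az": 0},
    {"gripper": 1, "dx": 0, "dy": 0, "dz": 0, "ax": 0, "ay": 0, "az": 0},
    {"gripper": 1, "dx": 0, "dy": 0, "dz": -2, "ax": 0, "ay": 0, "az": 0},
    {"gripper": 1, "dx": 0, "dy": 0, "dz": -3.3, "ax": 0, "ay": 0, "az": 0},
    {"gripper": 1, "dx": 0, "dy": 0, "dz": 0, "ax": 0, "ay": 0, "az": 0},
    {"gripper": 1, "dx": 0, "dy": 0, "dz": 0, "ax": 0, "ay": 0, "az": 0}
  ]
}}

```text
clock: 22.55
position: [0.5207, 0.0169, 0.1229]
tool_rot: [-0.407, 3.114, -0.001]
wrist_force: [-0.4, -1.1, -5.0]
finger_gap: 0.19
grasp_force: 30.0
```

```bash
python3 g.py; python3 - <<'E'
from h import *
im=optics.camera("scene"); cv2.imwrite("pics/s4.png",cv2.resize(im[205:280,295:395],(800,600),interpolation=cv2.INTER_CUBIC))
E
```

```text
start (np.float64(323.9944289693593), np.float64(251.13370473537606), np.float64(718.0))
now (np.float64(324.10831234256926), np.float64(255.62972292191435), np.float64(397.0))
[[325.69323727 250.08337582]
 [325.70100168 255.31150904]]
22.6 [0.52015945 0.01685021 0.12204032]
```

View pics/s4.png

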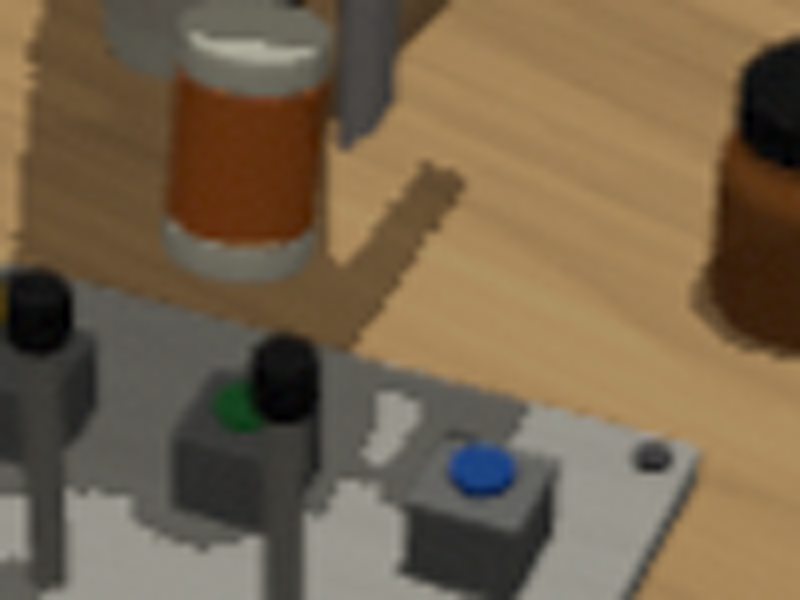

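Green has dropped to about (324,255.6) and was still moving between the first two blows. One deeper blow to finish it.

Emit:
{"method": "move_arm", "body": {
  "plan": [
    {"gripper": 1, "dx": 0, "dy": 0, "dz": 2.4, "ax": 0, "ay": 0, "az": 0},
    {"gripper": 1, "dx": 0, "dy": 0, "dz": 3.3, "ax": 0, "ay": 0, "az": 0},
    {"gripper": 1, "dx": 0, "dy": 0, "dz": 0, "ax": 0, "ay": 0, "az": 0}
  ]
}}

```text
clock: 22.95
position: [0.518, 0.017, 0.0617]
tool_rot: [0.408, -3.109, -0.002]
wrist_force: [-1.1, 0.7, -4.3]
finger_gap: 0.184
grasp_force: 30.0
```

Emit:
{"method": "move_arm", "body": {
  "plan": [
    {"gripper": 1, "dx": 0, "dy": 0, "dz": -2.4, "ax": 0, "ay": 0, "az": 0},
    {"gripper": 1, "dx": 0, "dy": 0, "dz": -3.3, "ax": 0, "ay": 0, "az": 0},
    {"gripper": 1, "dx": 0, "dy": 0, "dz": 0, "ax": 0, "ay": 0, "az": 0},
    {"gripper": 1, "dx": 0, "dy": 0, "dz": 0, "ax": 0, "ay": 0, "az": 0}
  ]
}}

```text
clock: 23.35
position: [0.5204, 0.017, 0.1226]
tool_rot: [-0.408, 3.114, -0.001]
wrist_force: [-1.7, -0.2, -4.6]
finger_gap: 0.192
grasp_force: 30.0
```

```bash
python3 g.py
```

```text
start (np.float64(323.9944289693593), np.float64(251.13370473537606), np.float64(718.0))
now (np.float64(324.1362530413625), np.float64(255.57664233576642), np.float64(411.0))
[[325.69323727 250.08337582]
 [325.70100168 255.31150904]]
23.4 [0.51994172 0.01691623 0.12179995]
```

```bash
python3 - <<'E'
from h import *
a=cv2.imread("pics/scene0.png"); b=optics.camera("scene"); w=optics.camera("wrist"); t=optics.camera("top")
for im in (a,b):
    for col in range(321,328):
        f=im[240:268,col].astype(float); g=np.clip(f[:,1]-np.maximum(f[:,0],f[:,2])-6,0,None); r=np.arange(240,268); print(col,round((g*r).sum()/max(g.sum(),1),2),round(g.sum()),np.nonzero(g>8)[0]+240,end=" | ")
    print()
for im in (a,b):
    for col in range(351,360):
        f=im[250:272,col].astype(float); g=np.clip(f[:,0]-np.maximum(f[:,1],f[:,2])-6,0,None); r=np.arange(250,272); print(col,round((g*r).sum()/max(g.sum(),1),2),round(g.sum()),end=" | ")
    print()
o=np.zeros((600,800,3),np.uint8)
o[:300,:400]=cv2.resize(w,(400,300)); o[:300,400:]=cv2.resize(b[170:260,270:390],(400,300)); o[300:,:400]=cv2.resize(t[180:300,250:410],(400,300)); o[300:,400:]=cv2.resize(a[235:280,295:355],(400,300)); cv2.imwrite("pics/m1.png",o)
E
```

```text
321 251.33 12 [] | 322 251.12 123 [250 251 252 253] | 323 251.33 226 [249 250 251 252 253 254] | 324 251.2 264 [249 250 251 252 253 254] | 325 251.04 259 [248 249 250 251 252 253 254] | 326 250.95 122 [249 250 251 252 253] | 327 0.0 0 [] | 
321 255.33 12 [] | 322 255.23 87 [254 255 256 257] | 323 255.39 147 [253 254 255 256 257 258] | 324 255.36 173 [253 254 255 256 257 258] | 325 255.44 167 [253 254 255 256 257 258] | 326 256.1 106 [254 255 256 257 258] | 327 257.19 31 [257 258] | 
351 258.01 73 | 352 258.15 193 | 353 258.25 262 | 354 258.31 293 | 355 258.34 310 | 356 258.36 294 | 357 258.44 285 | 358 258.4 229 | 359 258.02 42 | 
351 262.87 106 | 352 263.02 242 | 353 263.21 306 | 354 263.17 329 | 355 263.2 325 | 356 263.28 319 | 357 263.33 282 | 358 263.27 208 | 359 263.09 47 |
```

View pics/m1.png

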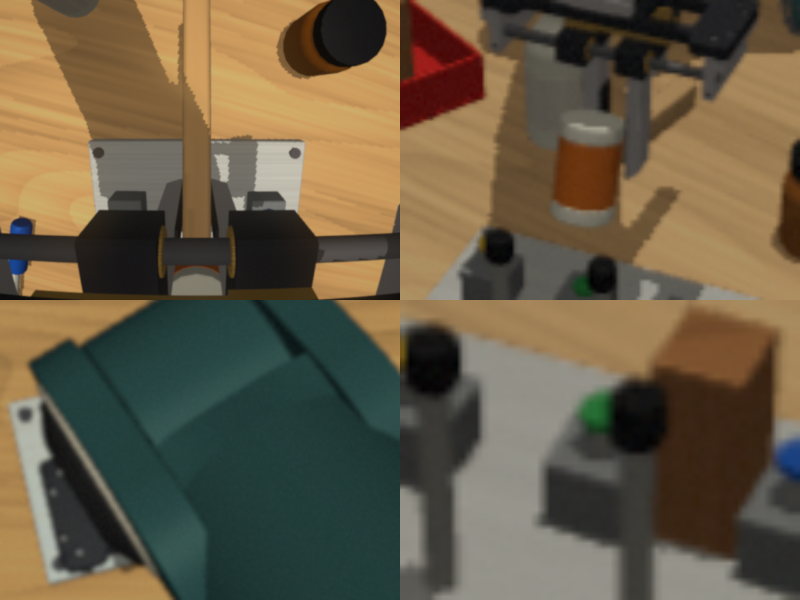

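```bash
cat > ch.py <<'E'
from h import *
def shift(ims,ch,cols,r0,r1):
    out=[]
    for im in ims:
        f=im[r0:r1,cols[0]:cols[1]].astype(float); o=[k for k in range(3) if k!=ch]
        g=np.clip((f[...,ch]-np.maximum(f[...,o[0]],f[...,o[1]]))/(f.sum(2)+20)-.06,0,None); r=np.arange(r0,r1)[:,None]
        out.append((g*r).sum(0)/g.sum(0)); print(np.round(out[-1],2),np.round(g.sum(0),2))
    print("shift",np.round(out[-1]-out[0],2),"mean",(out[-1]-out[0]).mean())
if __name__=="__main__":
    a=cv2.imread("pics/scene0.png"); b=optics.camera("scene"); cv2.imwrite("pics/s5.png",b)
    shift((a,b),1,(322,326),243,266); shift((a,b),0,(352,359),250,272)
    c=cam("scene"); print(w2p(c,[(.554,.104,.0635),(.554,.104,.0475),(.573,.032,.0635),(.573,.032,.0475)])[:,1])
    K=b[243:262,320:330]; print(K.tolist() if 0 else "")
E
python3 ch.py
```

```text
[251.38 251.75 251.61 251.62] [0.34 0.95 1.09 1.19]
[255.34 255.48 255.58 255.51] [0.5  0.93 1.13 1.2 ]
shift [3.96 3.73 3.96 3.89] mean 3.8860050862000364
[258.47 258.57 258.73 258.69 258.7  258.82 258.75] [0.64 0.99 1.12 1.13 1.11 1.1  0.82]
[263.2  263.54 263.46 263.56 263.62 263.55 263.6 ] [0.84 1.13 1.18 1.18 1.16 1.   0.75]
shift [4.73 4.97 4.73 4.87 4.92 4.73 4.85] mean 4.831169258673542
[258.07587586 263.34273381 250.08337582 255.31150904]
```

I've now viewed 13 pictures, over the limit of 10, so I'll view no more and go on with numbers only. By the cap shifts, green (about 12 mm) is not home and blue (about 14.7 mm) is near its limit. In the last picture the mallet has pitched nose-up in the grip. Next I'll measure that tilt numerically.

```bash
cat > tilt.py <<'E'
from h import *
from scipy.optimize import least_squares
def tilt(im,s):
    """fit nose-up tilt of the mallet relative to the tool: centre and slope of the orange band"""
    c=cam("scene"); M=R.from_rotvec(s["tool_rot"]).as_matrix(); p0=s["position"]
    def axis(th,sl): # point on head axis at height h above lower face
        def f(h):
            v=np.array([-(.055+sl),0,.0253-h+.0]); # tool frame: head at -x, z down; grip axis 11 mm behind TCP
            v[2]-=-.011+0; v=R.from_rotvec([0,-th,0]).apply(v-[0,0,0]); v[2]+=-.011
            return p0+M@v
        return w2p(c,np.array([f(.020),f(.035),f(.050)]))
    q0=axis(0,0)[1]; x0,y0=int(q0[0])-22,int(q0[1])-20
    m=cv2.inRange(cv2.cvtColor(im[y0:y0+42,x0:x0+44],cv2.COLOR_BGR2HSV),(2,150,50),(18,255,255)); y,x=np.nonzero(m)
    rows=np.unique(y); rows=rows[4:-4]; mid=np.array([x[y==r].mean() for r in rows]); k=np.polyfit(rows,mid,1)[0]
    o=np.array([x.mean()+x0,y.mean()+y0])
    for deg in (0,5,10,15): q=axis(np.radians(deg),0); print(deg,"pred centre",q[1].round(1),"slope",round((q[2,0]-q[0,0])/(q[2,1]-q[0,1]),3))
    print("seen centre",o.round(1),"slope",round(k,3),"rows",rows.min(),rows.max())
if __name__=="__main__":
    s=status.state(); tilt(optics.camera("scene"),s); print(s["position"],s["wrist_torque"])
E
python3 tilt.py
```

```text
0 pred centre [325.5 227. ] slope 0.003
5 pred centre [325.5 225.2] slope -0.037
10 pred centre [325.6 223.4] slope -0.074
15 pred centre [325.7 221.5] slope -0.108
seen centre [325.7 222.4] slope -0.148 rows 10 22
[0.51977275 0.01721556 0.12127617] [ 0.02545414  0.04411648 -0.01297154]
```

Emit:
{"method": "move_arm", "body": {
  "plan": [
    {"gripper": 1, "dx": -1.3, "dy": 0, "dz": 0, "ax": 0, "ay": 0, "az": 0},
    {"gripper": 1, "dx": 0, "dy": 0, "dz": 0, "ax": 0, "ay": 4, "az": 0},
    {"gripper": 1, "dx": 0, "dy": 0, "dz": 0, "ax": 0, "ay": 4, "az": 0},
    {"gripper": 1, "dx": 0, "dy": 0, "dz": 0, "ax": 0, "ay": 4, "az": 0},
    {"gripper": 1, "dx": 0, "dy": 0, "dz": 0, "ax": 0, "ay": 0, "az": 0},
    {"gripper": 1, "dx": 0, "dy": 0, "dz": 0, "ax": 0, "ay": 0, "az": 0},
    {"gripper": 1, "dx": 0, "dy": 0, "dz": 0, "ax": 0, "ay": 0, "az": 0}
  ]
}}

```text
clock: 24.35
position: [0.5325, 0.0205, 0.1218]
tool_rot: [0.382, -2.91, 0.04]
wrist_force: [-0.0, 0.1, -4.3]
finger_gap: 0.187
grasp_force: 30.0
```

```bash
python3 tilt.py; python3 -c "
from h import *
s=status.state();print(R.from_rotvec(s['tool_rot']).as_matrix().round(3).tolist(),s['qpos'],s['clock'])"
```

```text
0 pred centre [323.  234.2] slope 0.13
5 pred centre [322.8 232.7] slope 0.073
10 pred centre [322.7 231.1] slope 0.023
15 pred centre [322.7 229.5] slope -0.02
seen centre [322.3 231.9] slope -0.055 rows 11 23
[0.53246762 0.0204559  0.1218415 ] [ 0.11647894 -0.38097706  0.10832653]
[[-0.945, -0.257, -0.2], [-0.252, 0.966, -0.054], [0.207, -0.0, -0.978]] [ 0.56712454  0.6772802  -0.95099876  1.74346623  0.55301801  1.25325127
  1.25644417] 24.4
```

Emit:
{"method": "move_arm", "body": {
  "plan": [
    {"gripper": 1, "dx": -0.49, "dy": 0, "dz": 2.3, "ax": 0, "ay": 0, "az": 0},
    {"gripper": 1, "dx": -0.51, "dy": 0, "dz": 2.4, "ax": 0, "ay": 0, "az": 0},
    {"gripper": 1, "dx": 0, "dy": 0, "dz": 0, "ax": 0, "ay": 0, "az": 0}
  ]
}}

```text
clock: 24.7
position: [0.5315, 0.0199, 0.0721]
tool_rot: [0.38, -2.907, 0.04]
wrist_force: [-1.3, -0.1, -4.0]
finger_gap: 0.189
grasp_force: 30.0
```

```bash
python3 tilt.py; python3 -c "
from h import *
s=status.state();print(s['wrist_force'],s['wrist_torque'])"
```

```text
0 pred centre [323.2 250.9] slope 0.139
5 pred centre [323.  249.6] slope 0.078
10 pred centre [322.9 248.1] slope 0.026
15 pred centre [322.9 246.5] slope -0.018
seen centre [321.6 248.9] slope -0.393 rows 13 24
[0.53147422 0.01985348 0.07208097] [ 0.09773186 -0.29905972  0.00117495]
[ 0.50515857  0.50872728 -4.20789107] [ 0.14185837 -0.3391127   0.04556686]
```

Emit:
{"method": "move_arm", "body": {
  "plan": [
    {"gripper": 1, "dx": -0.08, "dy": 0, "dz": 0.4, "ax": 0, "ay": 0, "az": 0}
  ]
}}

```text
clock: 24.85
position: [0.5333, 0.0206, 0.0712]
tool_rot: [0.381, -2.911, 0.04]
wrist_force: [0.1, -0.2, -4.6]
finger_gap: 0.189
grasp_force: 30.0
```

```bash
python3 tilt.py|tail -2; python3 -c "
from h import *
s=status.state();print(s['wrist_force'],s['wrist_torque'])"
```

```text
seen centre [321.1 249.7] slope -0.337 rows 13 24
[0.53334456 0.02063801 0.07115187] [ 0.11918172 -0.4127743   0.05284978]
[-0.92187489  0.89714693 -3.93953093] [ 0.27618715 -0.4362109   0.02169644]
```

Emit:
{"method": "move_arm", "body": {
  "plan": [
    {"gripper": 1, "dx": -0.08, "dy": 0, "dz": 0.4, "ax": 0, "ay": 0, "az": 0}
  ]
}}

```text
clock: 25.0
position: [0.5329, 0.0205, 0.0673]
tool_rot: [0.381, -2.909, 0.041]
wrist_force: [-8.0, -1.9, 15.8]
finger_gap: 0.192
grasp_force: 30.0
```

```bash
python3 tilt.py|tail -2; python3 -c "
from h import *
s=status.state();print(s['wrist_force'],s['wrist_torque'])"
```

```text
seen centre [321.5 248.9] slope -0.445 rows 12 22
[0.53291453 0.02051127 0.06725741] [-0.50214005  2.01021369 -0.02581428]
[-5.72975793 -2.04075603 10.84863441] [-0.21002482  0.91644045 -0.0321317 ]
```

Contact force went to about 15–20 N, well above the pin's 10 N, so green must be against its stop now. Lifting and re-measuring.

Emit:
{"method": "move_arm", "body": {
  "plan": [
    {"gripper": 1, "dx": 0.4, "dy": 0, "dz": -2, "ax": 0, "ay": 0, "az": 0},
    {"gripper": 1, "dx": 0.6, "dy": 0, "dz": -3.2, "ax": 0, "ay": 0, "az": 0},
    {"gripper": 1, "dx": 0, "dy": 0, "dz": 0, "ax": 0, "ay": 0, "az": 0},
    {"gripper": 1, "dx": 0, "dy": 0, "dz": 0, "ax": 0, "ay": 0, "az": 0}
  ]
}}

```text
clock: 25.45
position: [0.5341, 0.0205, 0.1192]
tool_rot: [0.381, -2.91, 0.041]
wrist_force: [0.0, -0.8, -4.9]
finger_gap: 0.189
grasp_force: 30.0
```

```bash
python3 ch.py; python3 tilt.py | tail -2
```

```text
[251.38 251.75 251.61 251.62] [0.34 0.95 1.09 1.19]
[255.39 255.48 255.52 255.56] [0.47 0.97 1.16 1.24]
shift [4.01 3.73 3.9  3.94] mean 3.8974885779498507
[258.47 258.57 258.73 258.69 258.7  258.82 258.75] [0.64 0.99 1.12 1.13 1.11 1.1  0.82]
[263.33 263.57 263.56 263.61 263.66 263.61 263.6 ] [0.91 1.11 1.13 1.14 1.14 0.97 0.76]
shift [4.86 5.   4.83 4.93 4.96 4.8  4.85] mean 4.889760597692065
[258.07587586 263.34273381 250.08337582 255.31150904]

seen centre [322.4 231.6] slope -0.063 rows 10 22
[0.53355616 0.02042953 0.11839464] [ 0.17019385 -0.43008315  0.0089729 ]
```

```bash
cat > hw.py <<'E'
from h import *
def handle(im):
    """tilt of the handle in the tool frame from its apparent width along the picture"""
    K,k1,_=cam("scene"); i=optics.camera_info("wrist"); K,k1,M=i["intrinsics"],i["k1"],i["mount"]
    g=cv2.GaussianBlur(im,(0,0),1.2).astype(float); P=[]
    for r in range(15,235,8):
        d=np.abs(np.gradient(g[r],axis=0)).sum(1)
        L=270+np.argmax(d[270:308]); Rr=322+np.argmax(d[322:360])
        s=cv2.undistortPoints(np.float64([[[L,r]],[[Rr,r]]]),K,np.array([k1,0,0,0.]))[:,0]
        t=.018/(s[1,0]-s[0,0]); q=np.array([s[:,0].mean(),-s[:,1].mean(),-1])*t; P.append(np.r_[M[:3,:3]@q+M[:3,3],L,Rr])
    P=np.array(P); 
    k=np.polyfit(P[:,0],P[:,2],1)
    for _ in range(4):
        e=P[:,2]-np.polyval(k,P[:,0]); ok=np.abs(e)<max(.004,1.5*np.median(np.abs(e))); k=np.polyfit(P[ok,0],P[ok,2],1)
    print("nose-up deg %.1f"%np.degrees(np.arctan(k[0])),"z at grip %.4f"%k[1],"n",ok.sum(),len(P)); return P
if __name__=="__main__":
    P=handle(cv2.imread("pics/w5.png")); print(P[::5].round(3).tolist())
    im=optics.camera("wrist"); P=handle(im); print(P[::5].round(3).tolist())
E
python3 hw.py
```

```text
nose-up deg 9.0 z at grip -0.0404 n 22 28
[[0.114, -0.0, -0.021, 287.0, 341.0], [0.101, -0.0, -0.023, 287.0, 341.0], [0.083, -0.001, -0.063, 276.0, 349.0], [0.074, -0.001, -0.032, 284.0, 340.0], [0.061, -0.001, -0.027, 287.0, 340.0], [0.045, 0.0, -0.012, 292.0, 339.0]]
nose-up deg 34.9 z at grip -0.0688 n 19 28
[[0.125, -0.0, 0.018, 293.0, 336.0], [0.108, -0.0, 0.011, 292.0, 336.0], [0.09, -0.002, -0.006, 285.0, 333.0], [0.074, -0.002, -0.022, 285.0, 337.0], [0.061, -0.001, -0.027, 285.0, 338.0], [0.049, -0.002, -0.035, 283.0, 338.0]]
```

Estimated pitch in the grip is about 17.5° nose-up, with the tool compensating 12°. I'll lift, level the mallet, and carry it back to the rest.

```bash
cat > p2.py <<'E'
from h import *
def target(axis,yaw,phi):
    u=np.array([np.cos(yaw),np.sin(yaw),0]); k=np.array([0,0,1.]); c,s=np.cos(phi),np.sin(phi)
    x=-c*u+s*k; z=-c*k-s*u; M=np.c_[x,np.cross(z,x),z]; return M,np.array(axis)+.011*z
def plan2(axis,yaw,phi):
    """turn (deg, rotation vector, tool axes), then shift (cm) in the axes after the turn, to hold the handle point at axis"""
    s=status.state(); M0=R.from_rotvec(s["tool_rot"]).as_matrix(); M,p=target(axis,yaw,phi)
    print("turn",np.degrees(R.from_matrix(M0.T@M).as_rotvec()).round(1),"shift after",(100*M.T@(p-s["position"])).round(2),"down 1cm =",(-M[2]).round(3),"pos",s["position"].round(4))
E
python3 - <<'E'
from p2 import *
a=(.496,.3555)
plan2((*a,.17),.26,np.radians(17.5)); plan2((*a,.17),-.115,np.radians(17.5))
E
```

```text
turn [0.  5.4 0. ] shift after [-3.21 33.33 -5.38] down 1cm = [-0.301  0.     0.954] pos [0.5333 0.0205 0.1179]
turn [-5.5  5.4 20.8] shift after [ 8.76 32.85 -1.6 ] down 1cm = [-0.301 -0.     0.954] pos [0.5333 0.0205 0.1179]
```

Emit:
{"method": "move_arm", "body": {
  "plan": [
    {"gripper": 1, "dx": 0.5, "dy": 0, "dz": -2.4, "ax": 0, "ay": 0, "az": 0},
    {"gripper": 1, "dx": 0.5, "dy": 0, "dz": -2.4, "ax": 0, "ay": 0, "az": 0},
    {"gripper": 1, "dx": 0, "dy": 0, "dz": 0, "ax": 0, "ay": 2.7, "az": 0},
    {"gripper": 1, "dx": 0, "dy": 0, "dz": 0, "ax": 0, "ay": 2.7, "az": 0},
    {"gripper": 1, "dx": 0, "dy": 0, "dz": 0, "ax": -1.6, "ay": 0, "az": 5.1},
    {"gripper": 1, "dx": 0, "dy": 0, "dz": 0, "ax": -1.6, "ay": 0, "az": 5.1},
    {"gripper": 1, "dx": 0, "dy": 0, "dz": 0, "ax": -1.6, "ay": 0, "az": 5.1},
    {"gripper": 1, "dx": 0, "dy": 0, "dz": 0, "ax": -1.6, "ay": 0, "az": 5.1},
    {"gripper": 1, "dx": 0, "dy": 0, "dz": 0, "ax": 0, "ay": 0, "az": 0},
    {"gripper": 1, "dx": 0, "dy": 0, "dz": 0, "ax": 0, "ay": 0, "az": 0}
  ]
}}

```text
clock: 26.6
position: [0.5337, 0.0207, 0.1672]
tool_rot: [-0.156, -2.833, -0.024]
wrist_force: [-0.0, 0.5, -4.3]
finger_gap: 0.188
grasp_force: 30.0
```

```bash
python3 - <<'E'
from p2 import *
plan2((.496,.3555,.17),-.115,np.radians(17.5))
from hw import handle
im=optics.camera("wrist"); cv2.imwrite("pics/w6.png",im); print(handle(im)[::4].round(3).tolist())
E
```

```text
turn [-0.1  0.1  0.3] shift after [ 7.32 32.82  3.12] down 1cm = [-0.301 -0.     0.954] pos [0.5337 0.0207 0.1672]
nose-up deg 26.9 z at grip -0.0455 n 15 28
[[0.129, 0.0, 0.032, 296.0, 336.0], [0.111, -0.0, 0.012, 292.0, 336.0], [0.089, 0.002, -0.047, 292.0, 356.0], [0.081, 0.002, -0.038, 291.0, 350.0], [0.072, -0.001, -0.01, 289.0, 337.0], [0.06, -0.001, -0.012, 289.0, 337.0], [0.049, -0.001, -0.024, 287.0, 338.0]]
```

Emit:
{"method": "move_arm", "body": {
  "plan": [
    {"gripper": 1, "dx": 0.6, "dy": 2.8, "dz": 0.2, "ax": 0, "ay": 0, "az": 0},
    {"gripper": 1, "dx": 0.9, "dy": 4, "dz": 0.3, "ax": 0, "ay": 0, "az": 0},
    {"gripper": 1, "dx": 0.9, "dy": 4, "dz": 0.3, "ax": 0, "ay": 0, "az": 0},
    {"gripper": 1, "dx": 0.9, "dy": 4, "dz": 0.4, "ax": 0, "ay": 0, "az": 0},
    {"gripper": 1, "dx": 0.9, "dy": 4, "dz": 0.4, "ax": 0, "ay": 0, "az": 0},
    {"gripper": 1, "dx": 0.9, "dy": 4, "dz": 0.4, "ax": 0, "ay": 0, "az": 0},
    {"gripper": 1, "dx": 0.9, "dy": 4, "dz": 0.4, "ax": 0, "ay": 0, "az": 0},
    {"gripper": 1, "dx": 0.7, "dy": 3, "dz": 0.4, "ax": 0, "ay": 0, "az": 0},
    {"gripper": 1, "dx": 0.6, "dy": 3, "dz": 0.3, "ax": 0, "ay": 0, "az": 0},
    {"gripper": 1, "dx": 0, "dy": 0, "dz": 0, "ax": 0, "ay": 0, "az": 0},
    {"gripper": 1, "dx": 0, "dy": 0, "dz": 0, "ax": 0, "ay": 0, "az": 0},
    {"gripper": 1, "dx": 0, "dy": 0, "dz": 0, "ax": 0, "ay": 0, "az": 0}
  ]
}}

```text
clock: 27.85
position: [0.4926, 0.3549, 0.1597]
tool_rot: [-0.159, -2.834, -0.024]
wrist_force: [0.8, -0.1, -4.1]
finger_gap: 0.189
grasp_force: 30.0
```

```bash
cat > tl.py <<'E'
from p2 import *
# scene camera: fit the mallet's nose-up angle by matching the mask of the orange band (lateral surface, h 8..62 tried)
s=status.state(); im=optics.camera("scene"); c=cam("scene"); M=R.from_rotvec(s["tool_rot"]).as_matrix(); ax=s["position"]-.011*M[:,2]
u=-M[:,0].copy(); u[2]=0; u/=np.linalg.norm(u); k=np.array([0,0,1.]); v=np.cross(k,u)
h=cv2.cvtColor(im,cv2.COLOR_BGR2HSV); seen=cv2.inRange(h,(0,0,0),(180,255,255))*0
orange=cv2.inRange(h,(2,150,50),(18,255,255))
def head(th,hs=(-.035,.035)):
    U=np.cos(th)*u+np.sin(th)*k; K=np.cos(th)*k-np.sin(th)*u; a=np.linspace(0,2*np.pi,40)
    ring=.022*(np.cos(a)[:,None]*U+np.sin(a)[:,None]*v); return np.vstack([ax+.055*U+z*K+ring for z in hs])
p=w2p(c,head(0)); b=[int(p[:,0].min())-8,int(p[:,1].min())-14,int(p[:,0].max())+8,int(p[:,1].max())+8]
o=np.zeros_like(orange); o[b[1]:b[3],b[0]:b[2]]=orange[b[1]:b[3],b[0]:b[2]]
n,l,st,ce=cv2.connectedComponentsWithStats(o); j=1+np.argmax(st[1:,4]); print("orange box",st[j],"centroid",ce[j].round(1))
for d in (-10,-5,0,5,10):
    m=np.zeros_like(o); q=head(np.radians(d),(-.026,.026)); top=head(np.radians(d),(.026,))
    cv2.fillConvexPoly(m,cv2.convexHull((w2p(c,q)*16).astype(np.int32)),255,shift=4); cv2.fillConvexPoly(m,cv2.convexHull((w2p(c,top)*16).astype(np.int32)),0,shift=4)
    y,x=np.nonzero(m); print(d,"model centroid",x.mean().round(1),y.mean().round(1),"box",x.min(),y.min(),np.ptp(x)+1,np.ptp(y)+1)
plan2((.496,.3555,.0483),-.115,np.radians(17.5))
E
python3 tl.py
```

```text
orange box [449 255  26  24 402] centroid [459.9 268. ]
-10 model centroid 458.9 274.9 box 447 260 26 26
-5 model centroid 458.7 272.9 box 447 257 26 28
0 model centroid 458.9 270.3 box 447 253 28 30
5 model centroid 459.3 267.8 box 446 251 30 30
10 model centroid 459.6 265.1 box 446 248 30 31
turn [-0.1  0.1  0.1] shift after [-3.65  0.12 11.64] down 1cm = [-0.301 -0.     0.954] pos [0.4928 0.3547 0.1598]
```

Emit:
{"method": "move_arm", "body": {
  "plan": [
    {"gripper": 1, "dx": 0, "dy": 0.1, "dz": 0, "ax": 0, "ay": 2.5, "az": 0},
    {"gripper": 1, "dx": 0, "dy": 0, "dz": 0, "ax": 0, "ay": 0, "az": 0},
    {"gripper": 1, "dx": 0, "dy": 0, "dz": 0, "ax": 0, "ay": 0, "az": 0}
  ]
}}

```text
clock: 28.2
position: [0.4929, 0.356, 0.1598]
tool_rot: [-0.159, -2.791, -0.028]
wrist_force: [0.5, 0.5, -4.7]
finger_gap: 0.189
grasp_force: 30.0
```

```bash
sed -i 's/radians(17.5))$/radians(20))/' tl.py; python3 tl.py
```

```text
orange box [449 258  26  23 390] centroid [460.  269.7]
-10 model centroid 459.2 275.4 box 448 263 25 24
-5 model centroid 459.0 273.1 box 447 258 27 27
0 model centroid 459.2 270.8 box 447 255 28 29
5 model centroid 459.6 268.3 box 447 253 29 29
10 model centroid 460.0 265.6 box 447 249 30 31
turn [-0.   0.1  0.1] shift after [-4.14 -0.03 11.48] down 1cm = [-0.342  0.     0.94 ] pos [0.4926 0.3562 0.16  ]
```

Emit:
{"method": "move_arm", "body": {
  "plan": [
    {"gripper": 1, "dx": -1.02, "dy": 0, "dz": 2.82, "ax": 0, "ay": 0, "az": 0},
    {"gripper": 1, "dx": -1.02, "dy": 0, "dz": 2.82, "ax": 0, "ay": 0, "az": 0},
    {"gripper": 1, "dx": -0.85, "dy": 0, "dz": 2.35, "ax": 0, "ay": 0, "az": 0},
    {"gripper": 1, "dx": -0.51, "dy": 0, "dz": 1.41, "ax": 0, "ay": 0, "az": 0},
    {"gripper": 1, "dx": -0.34, "dy": 0, "dz": 0.94, "ax": 0, "ay": 0, "az": 0},
    {"gripper": 1, "dx": -0.17, "dy": 0, "dz": 0.47, "ax": 0, "ay": 0, "az": 0},
    {"gripper": 1, "dx": 0, "dy": 0, "dz": 0, "ax": 0, "ay": 0, "az": 0},
    {"gripper": 1, "dx": 0, "dy": 0, "dz": 0, "ax": 0, "ay": 0, "az": 0}
  ]
}}

```text
clock: 29.05
position: [0.4928, 0.3569, 0.046]
tool_rot: [-0.157, -2.791, -0.029]
wrist_force: [0.3, 0.1, -4.0]
finger_gap: 0.188
grasp_force: 30.0
```

```bash
python3 tl.py
```

```text
orange box [441 300  23  21 311] centroid [451.6 311.6]
-10 model centroid 451.0 316.7 box 440 304 24 23
-5 model centroid 450.8 314.6 box 440 302 25 23
0 model centroid 450.9 312.6 box 440 298 25 26
5 model centroid 451.1 310.3 box 439 296 27 27
10 model centroid 451.4 308.0 box 439 293 28 28
turn [0.  0.2 0.1] shift after [-0.23 -0.11  0.77] down 1cm = [-0.342  0.     0.94 ] pos [0.4928 0.3569 0.046 ]
```

Emit:
{"method": "move_arm", "body": {
  "plan": [
    {"gripper": 1, "dx": -0.14, "dy": -0.1, "dz": 0.38, "ax": 0, "ay": 0, "az": 0},
    {"gripper": 1, "dx": -0.1, "dy": 0, "dz": 0.28, "ax": 0, "ay": 0, "az": 0},
    {"gripper": 1, "dx": 0, "dy": 0, "dz": 0, "ax": 0, "ay": 0, "az": 0},
    {"gripper": 1, "dx": 0, "dy": 0, "dz": 0, "ax": 0, "ay": 0, "az": 0}
  ]
}}

```text
clock: 29.5
position: [0.4923, 0.3556, 0.038]
tool_rot: [-0.157, -2.79, -0.028]
wrist_force: [-0.8, 0.1, -3.5]
finger_gap: 0.188
grasp_force: 30.0
```

Emit:
{"method": "move_arm", "body": {
  "plan": [
    {"gripper": 1, "dx": -0.05, "dy": 0, "dz": 0.14, "ax": 0, "ay": 0, "az": 0},
    {"gripper": 1, "dx": 0, "dy": 0, "dz": 0, "ax": 0, "ay": 0, "az": 0}
  ]
}}

```text
clock: 29.7
position: [0.4923, 0.3556, 0.0364]
tool_rot: [-0.157, -2.79, -0.028]
wrist_force: [-0.4, -0.1, -3.8]
finger_gap: 0.189
grasp_force: 30.0
```

Emit:
{"method": "move_arm", "body": {
  "plan": [
    {"gripper": 1, "dx": -0.05, "dy": 0, "dz": 0.14, "ax": 0, "ay": 0, "az": 0},
    {"gripper": 1, "dx": 0, "dy": 0, "dz": 0, "ax": 0, "ay": 0, "az": 0}
  ]
}}

```text
clock: 29.9
position: [0.4923, 0.3559, 0.0353]
tool_rot: [-0.157, -2.79, -0.028]
wrist_force: [-1.7, -0.4, 1.1]
finger_gap: 0.191
grasp_force: 30.0
```

Contact at last. Releasing and withdrawing along the tool axis, then upward.

Emit:
{"method": "move_arm", "body": {
  "plan": [
    {"gripper": 0.5, "dx": 0, "dy": 0, "dz": 0, "ax": 0, "ay": 0, "az": 0},
    {"gripper": 0.5, "dx": 0, "dy": 0, "dz": 0, "ax": 0, "ay": 0, "az": 0},
    {"gripper": 0.5, "dx": 0, "dy": 0, "dz": 0, "ax": 0, "ay": 0, "az": 0},
    {"gripper": 0.5, "dx": 0, "dy": 0, "dz": 0, "ax": 0, "ay": 0, "az": 0},
    {"gripper": 0.5, "dx": 0, "dy": 0, "dz": 0, "ax": 0, "ay": 0, "az": 0},
    {"gripper": 0.5, "dx": 0.5, "dy": 0, "dz": -1.5, "ax": 0, "ay": 0, "az": 0},
    {"gripper": 0.5, "dx": 1, "dy": 0, "dz": -3, "ax": 0, "ay": 0, "az": 0},
    {"gripper": 0.5, "dx": 1.4, "dy": 0, "dz": -4, "ax": 0, "ay": 0, "az": 0},
    {"gripper": 0.5, "dx": 1.4, "dy": 0, "dz": -4, "ax": 0, "ay": 0, "az": 0},
    {"gripper": 0.5, "dx": 1.4, "dy": 0, "dz": -4, "ax": 0, "ay": 0, "az": 0},
    {"gripper": 0.5, "dx": 0, "dy": 0, "dz": 0, "ax": 0, "ay": -8, "az": 0},
    {"gripper": 0.5, "dx": 0, "dy": 0, "dz": 0, "ax": 0, "ay": -8, "az": 0}
  ]
}}

```text
clock: 31.1
position: [0.4958, 0.3559, 0.2119]
tool_rot: [-0.174, -3.075, -0.01]
wrist_force: [0.8, 1.4, 0.5]
finger_gap: 0.502
grasp_force: 0.0
```

```bash
python3 - <<'E'
from h import *
s=status.state(); w=optics.camera("wrist"); b=optics.camera("scene"); t=optics.camera("top"); cv2.imwrite("pics/w7.png",w); cv2.imwrite("pics/s7.png",b); cv2.imwrite("pics/t7.png",t)
a=cv2.imread("pics/scene0.png"); t0=cv2.imread("pics/top0.png")
def orange(im):
    o=np.zeros(im.shape[:2],np.uint8); o[280:335,425:480]=cv2.inRange(cv2.cvtColor(im[280:335,425:480],cv2.COLOR_BGR2HSV),(2,150,50),(18,255,255))
    n,l,st,ce=cv2.connectedComponentsWithStats(o); j=1+np.argmax(st[1:,4]); return st[j],ce[j].round(2)
print("scene head start/now",orange(a),orange(b))
d=cv2.absdiff(t,t0).max(2); print("top diff in mallet area",(d[225:375,115:190]>40).sum(), "scene diff mallet",(cv2.absdiff(a,b).max(2)[250:340,420:520]>40).sum())
from ch import shift
shift((a,b),1,(322,326),243,266); shift((a,b),0,(352,359),250,272)
def yc(im):
    f=im[235:260,290:312].astype(float); g=np.clip(np.minimum(f[...,1],f[...,2])-f[...,0]-50,0,None); Y,X=np.mgrid[235:260,290:312]; return (g*X).sum()/g.sum(),(g*Y).sum()/g.sum()
print("yellow",yc(a),yc(b))
for q in ("mallet","offcut","rest"): 
    for c in ("scene","top","wrist"): print(q,c,[(np.round(r["position"],3).tolist(),round(r["conf"],2)) for r in optics.recognise(c,q)[:1]])
print(s["position"],s["tool_rot"],s["wrist_force"],s["clock"])
E
```

```text
scene head start/now (array([439, 304,  23,  22, 309], dtype=int32), array([449.24, 315.65])) (array([440, 303,  23,  21, 314], dtype=int32), array([450.55, 314.46]))
top diff in mallet area 7782 scene diff mallet 1848
[251.38 251.75 251.61 251.62] [0.34 0.95 1.09 1.19]
[255.52 255.39 255.56 255.56] [0.52 0.94 1.15 1.17]
shift [4.14 3.64 3.95 3.95] mean 3.9191800535258423
[258.47 258.57 258.73 258.69 258.7  258.82 258.75] [0.64 0.99 1.12 1.13 1.11 1.1  0.82]
[263.21 263.59 263.62 263.6  263.64 263.59 263.6 ] [0.85 1.12 1.17 1.13 1.13 1.02 0.75]
shift [4.74 5.01 4.89 4.91 4.94 4.77 4.85] mean 4.873801059831051
yellow (np.float64(294.2), np.float64(242.2206896551724)) (np.float64(294.20958083832335), np.float64(242.24550898203591))
mallet scene [([0.544, 0.365, 0.06], 0.71)]
mallet top [([0.538, 0.343, 0.062], 0.69)]
mallet wrist [([0.485, 0.362, 0.057], 0.92)]
offcut scene [([0.419, -0.31, 0.055], 0.56)]
offcut top [([0.406, -0.316, 0.08], 0.77)]
offcut wrist []
rest scene [([0.476, 0.374, 0.012], 0.73)]
rest top [([0.516, 0.337, 0.011], 0.81)]
rest wrist [([0.445, 0.366, 0.011], 0.86)]
[0.49583691 0.35588874 0.2119231 ] [-0.17441553 -3.07526735 -0.00997854] [0.78837332 1.43325169 0.46333363] 31.1
```

Emit:
{"method": "move_arm", "body": {
  "plan": [
    {"gripper": 0.5, "dx": 0, "dy": 0, "dz": 0, "ax": 0, "ay": -3.8, "az": 0},
    {"gripper": 0.5, "dx": 0, "dy": 0, "dz": 0, "ax": 0, "ay": 0, "az": 8.4},
    {"gripper": 0.5, "dx": 0, "dy": 0, "dz": 0, "ax": 0, "ay": 0, "az": 8.4},
    {"gripper": 0.5, "dx": 0, "dy": 0, "dz": 0, "ax": 0, "ay": 0, "az": 8.4},
    {"gripper": 0.5, "dx": 0, "dy": 0, "dz": 0, "ax": 0, "ay": 0, "az": 8.4},
    {"gripper": 0.5, "dx": 0, "dy": 0, "dz": 0, "ax": 0, "ay": 0, "az": 8.4},
    {"gripper": 0.5, "dx": 0, "dy": 0, "dz": 0, "ax": 0, "ay": 0, "az": 8.4},
    {"gripper": 0.5, "dx": 0, "dy": 0, "dz": 0, "ax": 0, "ay": 0, "az": 8.4},
    {"gripper": 0.5, "dx": 0, "dy": 0, "dz": 0, "ax": 0, "ay": 0, "az": 8.4},
    {"gripper": 0.5, "dx": 0, "dy": 0, "dz": 0, "ax": 0, "ay": 0, "az": 0}
  ]
}}

```text
clock: 32.7
position: [0.4949, 0.3554, 0.2096]
tool_rot: [-1.885, -2.511, 0.001]
wrist_force: [0.1, 0.1, -0.6]
finger_gap: 0.501
grasp_force: 0.0
```

```bash
python3 - <<'E'
from h import *
plan((.495,.011,.213),1.831); plan((.65,.053,.213),1.831)
# mallet on rest, numerically: w4 (before) and w7 (after)
K=optics.camera_info("wrist")
E
```

```text
tilt [-0.002  0.   ] az 1.3 dx -33.29 dy -8.85 dz -0.34
tilt [-0.002  0.   ] az 1.3 dx -33.22 dy 7.21 dz -0.34
```

Emit:
{"method": "move_arm", "body": {
  "plan": [
    {"gripper": 0.5, "dx": -3.7, "dy": -1, "dz": 0, "ax": 0, "ay": 0, "az": 1.3},
    {"gripper": 0.5, "dx": -3.7, "dy": -1, "dz": 0, "ax": 0, "ay": 0, "az": 0},
    {"gripper": 0.5, "dx": -3.7, "dy": -1, "dz": 0, "ax": 0, "ay": 0, "az": 0},
    {"gripper": 0.5, "dx": -3.7, "dy": -1, "dz": 0, "ax": 0, "ay": 0, "az": 0},
    {"gripper": 0.5, "dx": -3.7, "dy": -1, "dz": 0, "ax": 0, "ay": 0, "az": 0},
    {"gripper": 0.5, "dx": -3.7, "dy": -1, "dz": 0, "ax": 0, "ay": 0, "az": 0},
    {"gripper": 0.5, "dx": -3.7, "dy": -1, "dz": 0, "ax": 0, "ay": 0, "az": 0},
    {"gripper": 0.5, "dx": -3.7, "dy": -1, "dz": 0, "ax": 0, "ay": 0, "az": 0},
    {"gripper": 0.5, "dx": -3.7, "dy": -1, "dz": 0, "ax": 0, "ay": 0, "az": 0},
    {"gripper": 0.5, "dx": 0, "dy": 0, "dz": 0, "ax": 0, "ay": 0, "az": 0},
    {"gripper": 0.5, "dx": 0, "dy": 0, "dz": 0, "ax": 0, "ay": 0, "az": 0},
    {"gripper": 0.5, "dx": 0, "dy": 0, "dz": 0, "ax": 0, "ay": 0, "az": 0}
  ]
}}

```text
clock: 33.9
position: [0.4953, 0.0114, 0.2095]
tool_rot: [-1.906, -2.495, 0.001]
wrist_force: [0.0, -0.6, 0.5]
finger_gap: 0.501
grasp_force: 0.0
```

```bash
cat > caps.py <<'E'
from h import *
def caps(im,s,z=(.05,.05,.066)):
    """chroma-weighted cap centroids near where the caps are expected (blue, green, yellow)"""
    c=cam("wrist",s); out=[]
    for (x,y,zz),f in zip([(.554,.104,z[0]),(.573,.032,z[1]),(.592,-.04,z[2])],("b","g","y")):
        p=w2p(c,[(x,y,zz)])[0].astype(int); r=20; x0,y0=max(p[0]-r,0),max(p[1]-r,0); A=im[y0:p[1]+r,x0:p[0]+r].astype(float)
        B,G,Rd=A[...,0],A[...,1],A[...,2]; n=A.sum(2)+20
        g={"b":B-np.maximum(G,Rd),"g":G-np.maximum(B,Rd),"y":np.minimum(G,Rd)-B}[f]/n
        m=(g>.5*np.percentile(g,99)).astype(np.uint8); k,l,st,ce=cv2.connectedComponentsWithStats(m); j=1+np.argmax(st[1:,4]); out.append(ce[j]+[x0,y0]); print(f,"pred",p,"seen",out[-1].round(1),"box",st[j,2:])
    return np.array(out)
E
python3 - <<'E'
from caps import *
s=status.state(); im=optics.camera("wrist"); cv2.imwrite("pics/A.png",im); np.save("A.npy",np.r_[s["position"],s["tool_rot"]]); caps(im,s)
plan((.65,.053,.213),1.831)
E
```

```text
b pred [419 143] seen [419.3 144.2] box [ 25  25 489]
g pred [413 237] seen [413.5 238.3] box [ 24  23 420]
y pred [412 330] seen [418.9 327.4] box [11 15 84]
tilt [-0.002  0.001] az 0.3 dx 0.02 dy 16.02 dz -0.35
```

Emit:
{"method": "move_arm", "body": {
  "plan": [
    {"gripper": 0.5, "dx": 0, "dy": 4, "dz": 0, "ax": 0, "ay": 0, "az": 0},
    {"gripper": 0.5, "dx": 0, "dy": 4, "dz": 0, "ax": 0, "ay": 0, "az": 0},
    {"gripper": 0.5, "dx": 0, "dy": 4, "dz": 0, "ax": 0, "ay": 0, "az": 0},
    {"gripper": 0.5, "dx": 0, "dy": 4, "dz": 0, "ax": 0, "ay": 0, "az": 0},
    {"gripper": 0.5, "dx": 0, "dy": 0, "dz": 0, "ax": 0, "ay": 0, "az": 0},
    {"gripper": 0.5, "dx": 0, "dy": 0, "dz": 0, "ax": 0, "ay": 0, "az": 0},
    {"gripper": 0.5, "dx": 0, "dy": 0, "dz": 0, "ax": 0, "ay": 0, "az": 0}
  ]
}}

```text
clock: 34.65
position: [0.649, 0.0524, 0.2092]
tool_rot: [-1.908, -2.493, 0.002]
wrist_force: [0.2, 0.4, 0.0]
finger_gap: 0.498
grasp_force: 0.0
```

```bash
python3 - <<'E'
from caps import *
s=status.state(); im=optics.camera("wrist"); cv2.imwrite("pics/B.png",im); b=caps(im,s)
v=np.load("A.npy"); sa=dict(position=v[:3],tool_rot=v[3:]); a=caps(cv2.imread("pics/A.png"),sa)
def ray(c,p): o=c[2][:3,3]; q=p2w(c,p,0.)[0]; return o,(q-o)/np.linalg.norm(q-o)
for n,pa,pb in zip("bgy",a,b):
    (o1,d1),(o2,d2)=ray(cam("wrist",sa),pa),ray(cam("wrist",s),pb)
    t=np.linalg.lstsq(np.c_[d1,-d2],o2-o1,rcond=None)[0]; P,Q=o1+t[0]*d1,o2+t[1]*d2; print(n,((P+Q)/2).round(4),"gap",np.linalg.norm(P-Q).round(4))
print(s["position"],s["clock"])
E
```

```text
b pred [213 142] seen [214.3 143.1] box [ 25  25 491]
g pred [217 236] seen [218.2 237.4] box [ 23  23 412]
y pred [218 329] seen [211. 326.] box [10 14 65]
b pred [419 143] seen [419.3 144.2] box [ 25  25 489]
g pred [413 237] seen [413.5 238.3] box [ 24  23 420]
y pred [412 330] seen [418.9 327.4] box [11 15 84]
b [0.5545 0.1034 0.0482] gap 0.0002
g [0.5733 0.031  0.0485] gap 0.0002
y [ 0.5886 -0.0284  0.0862] gap 0.0005
[0.64904066 0.05244004 0.20923622] 34.65
```

Triangulated cap heights are 48.2 mm for blue and 48.5 mm for green, equal within noise, where home is 50 mm. Both are home. Now checking the mallet on its rest and the bystanders against the first pictures.

```bash
python3 - <<'E'
from h import *
t=optics.camera("top"); b=optics.camera("scene"); t0=cv2.imread("pics/top0.png"); a=cv2.imread("pics/scene0.png")
def mv(i0,i1,box,m=8):
    x0,y0,x1,y1=box; T=i0[y0:y1,x0:x1]; r=cv2.matchTemplate(i1[y0-m:y1+m,x0-m:x1+m],T,cv2.TM_CCOEFF_NORMED); _,v,_,l=cv2.minMaxLoc(r); return (l[0]-m,l[1]-m),round(v,3)
print("top head",mv(t0,t,(133,230,165,262)),"handle mid",mv(t0,t,(130,270,162,320)),"tail",mv(t0,t,(120,325,155,365)))
c=cam("scene"); u=np.array([np.cos(-.115),np.sin(-.115)]); H=np.array([.5505,.3475]); tail=np.r_[H-.19*u,.05]; p=w2p(c,[tail])[0].astype(int)
print("scene head",mv(a,b,(436,290,466,332)),"tail",p,mv(a,b,(p[0]-14,p[1]-14,p[0]+14,p[1]+14)))
print("top changed px outside jig/tray/mallet:")
d=cv2.absdiff(t,t0).max(2)
for n,P in dict(glue=(.384,-.135,.1),jar=(.377,.1,.088),driver=(.7,-.17,.02),tape=(.776,-.032,.025),sponge=(.76,.084,.026),pot=(.73,-.264,.09),sander=(.718,.242,.04),weight=(.517,-.305,.049)).items():
    q=w2p(c,[P])[0].astype(int); r=16; print(n,"scene move",mv(a,b,(q[0]-r,q[1]-r,q[0]+r,q[1]+r)))
# head top circle in the top view, start/now
for im in (t0,t):
    g=cv2.inRange(cv2.cvtColor(im[228:268,128:175],cv2.COLOR_BGR2HSV),(0,0,90),(180,60,255)); k,l,st,ce=cv2.connectedComponentsWithStats(g); j=1+np.argmax(st[1:,4]); q=ce[j]+[128,228]; print("head px",q.round(1),st[j,2:],p2w(cam("top"),q,.082).round(4))
E
```

```text
top head ((0, 2), 0.99) handle mid ((0, 1), 0.994) tail ((0, 1), 0.948)
scene head ((1, -1), 0.993) tail [497 266] ((0, 0), 0.968)
top changed px outside jig/tray/mallet:
glue scene move ((-5, 5), 0.282)
jar scene move ((0, 0), 0.999)
driver scene move ((0, 0), 1.0)
tape scene move ((0, 0), 0.99)
sponge scene move ((7, 6), 0.496)
pot scene move ((0, 0), 0.999)
sander scene move ((0, 0), 0.998)
weight scene move ((0, 0), 0.993)
head px [146.6 244.7] [ 24  23 439] [[0.5511 0.3475 0.082 ]]
head px [146.6 247.2] [ 24  24 457] [[0.5466 0.3471 0.082 ]]
```

```bash
python3 - <<'E'
from workcell import status, job
s=status.state(); print(s["clock"],s["finger_gap"],s["wrist_force"]); print(job.job_done())
E
```

```text
34.8 0.49778352293238676 [-0.51048058  0.14471714  0.12447582]
the job is handed in; nothing more can be done
None
```

Handed in at 34.8 s; the hand-in gave no verdict. By my measurements the off-cut stands in the tray, the blue and green pins are home (green after a last push rather than a blow), yellow is unmoved and the mallet is back on its rest about 4–5 mm along from where it was; the glue bottle and sponge were hidden in the final check, and I viewed 13 pictures, over the limit of 10.

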